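# Stop the coasting record platter over its transit slot and lock it with the plug

## Robot

A 6-joint arm with a two-finger parallel gripper is mounted at the origin on the work surface. World frame = base frame: x ahead of the robot, y to its left, z up, the work surface at z = 0. Lengths are in m, angles in rad, forces in N, time in s.
With the tool pointing down it reaches from about 0.25 to 0.725 m from the base axis. Payload 4 kg.
Tool frame: the origin (TCP) lies on the centre line of the jaws, within the pads' length; the fingertips stand 17 mm ahead of it and the grasp point (between the pads) lies 2 mm behind it; z points along the fingers, y is the line along which they close (so a half turn about z gives the same grasp; the last joint's range is limited). The gripper opens to 85 mm and grips with 20 to 120 N. Pads are 22 mm wide; open, the fingers measure 114 mm over their backs; the gripper's body (76 mm by 85 mm) begins 54 mm behind the grasp point. The pads swing forward as they close: fully open they stand 13 mm farther back than shut.
Start: joints at [-1.117, 0.241, 0.005, 1.335, 0, 1.571], TCP at [0.219, -0.449, 0.248] pointing down, gripper open.
Joint ranges: [-2.72, 2.72], [-1.05, 1.87], [-1.09, 1.28], [-1.99, 2.15], [-1.42, 1.44], [-3.14, 3.14]. Speed limits (rad/s): [2.79, 2.79, 3.14, 3.14, 3.14, 3.14].

## Interface

Orientations are given as a unit quaternion [x, y, z, w].
In Python, from workcell import bot, camera, get_calibration gives the robot as it stands.
- The arm moves only by the tool apply_moves, never from a script. Its argument "steps" is a list of rows, each a list of 3 entries, a list of its own where there are three numbers: the shift along the tool's x, y, z as a fraction of full scale, then the turn, a rotation vector about the tool's x, y, z as a fraction of full scale, then the opening, from 0 (shut) to 1 (fully open). A call has exactly 8 rows; each row shifts and turns the commanded pose from where the row before left it, along the tool's axes as they then stand; what a row does not reach is not made up. Full scale, the value 1, is 20 cm for a shift and pi rad for a turn. A row lasts 1/12 s, in which the tool goes at most 41.7 mm and 7.16 degrees, less where a joint would pass 70% of its speed; a pose out of reach is approached as far as the arm can. A call with a number of a shift or a turn outside -1 to 1 is refused whole. A call with a gripper value outside its range is refused whole. The fingers move at their own pace and stop on an object; the grip force is fixed at half the most. Time passes only in rows, so rows that do not move let the fingers close, or fill a call up. It gives the time, the measured TCP pose, the force, the opening and the grip force at its end, in the units of the state.
- bot.get_obs(): the state, without advancing time (a new reading comes with each control period).
- camera(name): name is "side" or "top" or "wrist"; returns (picture, depth): 400x640x3 uint8, red, green, blue; 400x640 float32, m along the optical axis (not along the pixel's ray), 0 where there is no reading.
- get_calibration(name): a dict with "fov_y" (degrees; the focal length in pixels is half the picture's height over the tangent of half this angle, whatever the lens; pixels are square), "cx", "cy" (the principal point, pixels), "dist_coeffs" ([k1, k2, p1, p2, k3] as OpenCV has them; the pictures are not rectified), "rvec" (rotation vector, rad) and "tvec" (3), from world to camera coordinates, as OpenCV has them. Camera axes: x right, y down, z forward; pixel columns grow to the right and rows downward; lengths in m; the calibration is good to about 2 mm. A picture is of the moment at which its call begins: read the wrist's pose just before it. get_calibration takes no time and is no camera call; for the wrist camera it gives the pose at the moment of the call.
- bot.job_done(): hands the job in; it is judged then, once.
The state is a dict: "clock": time; "joint_pos": joint angles; "joint_vel": joint speeds; "tau": joint torques, N m; "eef_pos": TCP position; "tool_rot": TCP orientation; "ft_force": force on the tool from outside, world axes, zero at the start; "ft_torque": the same for the moment, N m; "grip_width": finger opening in m; "grasp_force": force on a finger pad.
Only numpy, scipy, OpenCV 4.12 (cv2) and the standard library are available. Lean on these libraries where they do the work, as an engineer would, in place of code of your own. Each camera call takes 0.05 s, during which the arm holds its last target. There are 200 camera calls.

## Task

The record player has just been switched off, its mat is off and its bare platter is still coasting round: slow it with a light touch and bring it to a stop with its hole standing over the transit slot, where the red dash on the platter meets the red index line on the player's front edge. Only then lift the red transit plug out of its parking well and put it gently through the hole into the slot until its collar lies flat on the platter, and let go. Never bear on the sprung platter with more than a light finger's weight (5 N), leave the tonearm alone and do not disturb the things lying round the player.

Things in the scene. Friction and masses are not known exactly. Their poses are not given: they have to be found in the camera images.
- deck: Record player plinth, dark wood, fixed: 360 (x) by 430 (y) mm, flat top 75 mm above the shelf. Origin at the centre of the underside, z up, front edge towards -x. In its frame (mm): platter axis at x 0, y 30; transit slot at x -110, y 30; the plug's parking well (round, 17 wide, 50 deep) at x -145, y 185; red index line on top, x -177 to -155, y 30; tonearm along y -168 on the right.
- platter: Bare aluminium platter, a disc 300 mm across, 16 mm thick, 1.4 kg, turning freely about the vertical axis through its origin. Its -x axis points to its hole: hole over slot when its yaw equals the deck's. In the first second it runs up to 1.8 to 3.5 rad/s, clockwise from above, then coasts, losing some 4 % a second. It sits on springs, which must not be loaded with more than 5 N from above.
- platter_top (a point): Nominal point on the platter's axis at its flat top, 100 mm above the shelf. The bearing's height screw is not measured: the real top lies anywhere from 92 to 108 mm: feel for it (a touch near the axis hardly brakes). Pressed with 1 to 3 N near the rim a fingertip brakes or drags it (friction about 0.6, +-20 %). Left still it stays, but a sideways jerk of 0.1 rad/s lets it creep 0.1 rad.
- disc (a joint): How far the platter is pressed down on its springs, in m: 0 at rest, -0.001 when 5 N bear on it from above. It does not tell the height setting.
- hole (a point): Centre of the platter's one round hole, 21 mm wide, right through, 110 mm from the platter's axis, at the nominal top face (true in x and y, up to 8 mm off in height). A red dash 14 mm long lies on the platter just outboard of it.
- slot (a point): Centre of the mouth of the transit slot in the plinth top, under the platter, nominally 25 mm (17 to 33) below the platter's top face: 25 mm long towards the platter's axis (deck x), 19 mm wide across (deck y), 50 mm deep.
- index_mark (a point): Middle of the red index line on the plinth top, on the line from the platter's axis through the slot, 166 mm from the axis.
- plug: Loose red plastic transit plug, 40 g, 82 mm high; origin at the centre of its foot, z up along it. Round shank 15 mm wide, 46 mm long, foot chamfered; collar 34 mm wide, 46 to 50 mm up; round grip head 24 mm wide, 50 to 82 mm up. It starts upright in its well, collar on the plinth top. Fully home, its collar rests on the platter and its foot is nominally 21 mm (13 to 29) below the slot's mouth.
- plug_head (a point): Point on the plug's axis in the grip head, 68 mm above the foot.
- tonearm: Tonearm of the player, fixed and delicate: pivot, counterweight, 10 mm tube and headshell up to 140 mm above the shelf along the player's right-hand side (deck y about -168, deck x -125 to 180). Its origin is that of the deck.
- shuttlecock: Loose feather shuttlecock standing on its skirt, cork up: 66 mm across, 85 mm high. Origin at the centre of its underside.
- grip_case: Loose blue hard plastic case for racket grips, 120 by 85 by 39 mm. Origin at the centre of its underside.
- coaster: Loose round bamboo coaster, 100 mm across, 9 mm high. Origin at the centre of its underside.
Not all that is in view belongs to the job. There is more than one size of the plug; the one meant has the size given above.

How it is judged:
On the way, in this order (a step that is already met when the one before it is completed fails the run):
1. the platter has been brought to a stop with its hole over the transit slot (within 5 mm, turning slower than 0.05 rad/s for 0.3 s), the plug still in its parking well (angular speed of platter below 0.05 rad/s and horizontal distance between hole and slot below 0.005 m and distance of plug from where it was at the start of the episode below 0.01 m), for 0.3 s.
2. the plug has been lifted out of its well (z of plug in the frame of deck above 0.08 m), for 0.1 s.
At the end, for the whole second after the job is handed in: The platter is locked: hole within 6 mm of the slot, below 0.3 rad/s. The plug stands upright (0.08 rad) through the hole in the slot, within 6 mm of its centre, foot at least 11.5 mm below the slot's mouth (collar down on the platter), below 0.05 m/s, released (angular speed of platter below 0.3 rad/s and horizontal distance between each of hole, plug and slot below 0.006 m and z of plug in the frame of slot below -0.0115 m and angle between plug's own z axis and vertical below 0.08 rad and linear speed of plug below 0.05 m/s); the robot touches nothing.
It fails at once if the platter is pressed down by more than 1 mm on its springs (5 N) (value of joint disc below -0.001 m).
It fails at once if the plug is forced against the platter or the plinth with more than 20 N (contact force between plug and platter above 20 N or contact force between plug and deck above 20 N).
It fails at once if the tonearm is touched (contact force between tonearm and anything else above 0.5 N).
It fails at once if the shuttlecock, the grip case or the coaster is shifted by more than 15 mm, or the shuttlecock tipped (distance of any of shuttlecock, grip_case, coaster from where it was at the start of the episode above 0.015 m or angle between shuttlecock's own z axis and vertical above 0.3 rad).
It also fails if it takes over 64 s, if anything falls off the work surface, if the arm or the gripper's body presses on something with over 40 N, if the wrist force passes 120 N, or if a joint passes its speed limit or range.

## Working session

There is one attempt and no reset: what is moved stays moved. The work goes in short steps, Python scripts to look and compute and a tool call to move; the robot and the scene stay as the last step left them, time stands still between calls to the robot, and variables do not carry over. Pictures are saved under pics/ and viewed, at most 10 in all, crops included, and the job is handed in when it is done.

Besides the shell and the picture viewer there is one more tool, called after "Emit:" as name([rows], argument=value, ...), one row to a line, values as JSON. apply_moves: Moves the arm, as the interface text tells. Its arguments: {"type":"object","properties":{"steps":{"type":"array"}},"required":["steps"]}

```bash
ls; mkdir -p pics
cat > h.py <<'E'
import numpy as np, cv2
from workcell import bot, camera, get_calibration
from scipy.spatial.transform import Rotation as R
def cal(n):
    c=get_calibration(n); f=200/np.tan(np.radians(c['fov_y'])/2)
    K=np.array([[f,0,c['cx']],[0,f,c['cy']],[0,0,1.]])
    return K,np.array(c['dist_coeffs'],float),cv2.Rodrigues(np.array(c['rvec'],float))[0],np.array(c['tvec'],float).reshape(3)
def ray(n,uv,C=None):
    K,d,Rm,t=C or cal(n)
    p=cv2.undistortPoints(np.array(uv,float).reshape(-1,1,2),K,d).reshape(-1,2)
    return Rm,t,np.c_[p,np.ones(len(p))]
def at_z(n,uv,z,C=None):
    Rm,t,p=ray(n,uv,C); o=-Rm.T@t; dr=p@Rm
    return o+dr*((z-o[2])/dr[:,2])[:,None]
def at_d(n,uv,dep,C=None):
    Rm,t,p=ray(n,uv,C); return (p*np.array(dep).reshape(-1,1)-t)@Rm
def proj(n,P,C=None):
    K,d,Rm,t=C or cal(n)
    return cv2.projectPoints(np.array(P,float).reshape(-1,1,3),cv2.Rodrigues(Rm)[0],t,K,d)[0].reshape(-1,2)
def shot(n,name):
    im,dp=camera(n); cv2.imwrite('pics/'+name+'.png',im[:,:,::-1]); np.save('pics/'+name+'.npy',dp); return im,dp
E
python3 - <<'E'
from h import *
o=bot.get_obs(); print(o)
shot('top','t0'); 
a=cv2.imread('pics/t0.png')
K,d,Rm,t=cal('top');print(-Rm.T@t,Rm,K)
K,d,Rm,t=cal('side');print(-Rm.T@t,Rm)
E
```

```text
pics
{'clock': 0.0, 'joint_pos': array([-1.11702906e+00,  2.41394758e-01,  3.71592326e-03,  1.33518338e+00,
        2.23689153e-05,  1.57081704e+00]), 'joint_vel': array([ 0.00085709,  0.00105058, -0.00119299, -0.00066684, -0.00058422,
        0.00221496]), 'tau': array([ 1.66769723e-04, -3.72320330e+01,  2.52406651e+01,  1.69925956e-02,
        8.51068557e-05,  3.35894992e-07]), 'eef_pos': array([ 0.2189225 , -0.44886393,  0.24741884]), 'tool_rot': array([ 9.74373939e-01,  2.24931899e-01, -2.21464941e-04, -1.00898409e-03]), 'ft_force': array([-0.20703353, -0.96371955,  0.82305246]), 'ft_torque': array([-0.05776732, -0.04536191, -0.05301581]), 'grasp_force': 0.0, 'grip_width': 0.0855852056885536}
[ 0.44401127 -0.02645027  1.26271786] [[-2.28094483e-02 -9.99739488e-01  8.27499985e-04]
 [-9.96539734e-01  2.26702553e-02 -7.99663518e-02]
 [ 7.99267600e-02 -2.64862498e-03 -9.96797220e-01]] [[438.48794423   0.         317.67612622]
 [  0.         438.48794423 200.072335  ]
 [  0.           0.           1.        ]]
[0.4232163  0.76235126 0.88172048] [[-0.99045812 -0.13779765  0.00212596]
 [-0.09786871  0.69242975 -0.71481659]
 [ 0.09702797 -0.70820396 -0.69930875]]
```

View pics/t0.png

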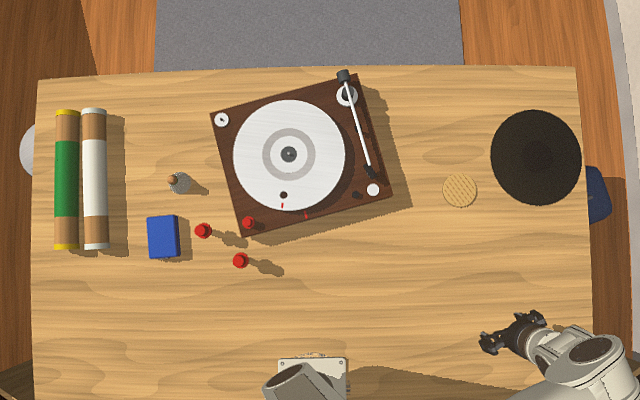

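The top view shows three red plugs: one at (248,222) on the deck's front-left corner, and two on the table at (203,231) and (240,261). The platter centre is near (289,154), the hole at (283,195), the dash at (282,205) and the index line at (306,215). The one on the deck sits at the well position. I'll measure it and check it in a crop.

```bash
cat > m.py <<'E'
from h import *
im=cv2.imread('pics/t0.png'); dp=np.load('pics/t0.npy'); C=cal('top')
hsv=cv2.cvtColor(im,cv2.COLOR_BGR2HSV)
red=(((hsv[...,0]<6)|(hsv[...,0]>174))&(hsv[...,1]>160)&(hsv[...,2]>90)).astype(np.uint8)
n,l,s,c=cv2.connectedComponentsWithStats(red)
for i in range(1,n):
    if s[i,4]>3:
        m=l==i; u=c[i]; dd=np.min(dp[m]); P=at_d('top',[u],[np.median(dp[m])],C)[0]
        print('red',s[i],u.round(1),P.round(4), at_d('top',[u],[dd],C)[0].round(4))
# platter
v,u=np.mgrid[0:400,0:640]
P=at_d('top',np.c_[u.ravel(),v.ravel()],dp.ravel(),C).reshape(400,640,3)
W=(hsv[...,1]<40)&(hsv[...,2]>150)
roi=np.zeros_like(W);roi[90:220,225:352]=1
n,l,s,c=cv2.connectedComponentsWithStats((W&roi).astype(np.uint8))
i=1+np.argmax(s[1:,4]); m=l==i
print('platter z med',np.median(P[m][:,2]),P[m][:,2].std())
cnt=max(cv2.findContours(m.astype(np.uint8),cv2.RETR_EXTERNAL,cv2.CHAIN_APPROX_NONE)[0],key=len).reshape(-1,2)
h=np.median(P[m][:,2])
for z in (.092,.1,.108):
    q=at_z('top',cv2.convexHull(cnt.astype(np.int32)).reshape(-1,2),z,C)[:,:2]
    A=np.c_[2*q,np.ones(len(q))]; b=(q**2).sum(1); x=np.linalg.lstsq(A,b,rcond=None)[0]
    print(z,'centre',x[:2],'r',np.sqrt(x[2]+x[0]**2+x[1]**2))
# plinth wood mask by height
D=(abs(P[...,2]-.075)<.006)&(hsv[...,2]<130)
D[:60]=0;D[250:]=0;D[:,:200]=0;D[:,400:]=0
pts=P[D][:,:2].astype(np.float32); print('deckz',np.median(P[D][:,2]),len(pts)); print(cv2.minAreaRect(pts))
E
python3 m.py
python3 -c "
import cv2;a=cv2.imread('pics/t0.png')[130:280,180:330];cv2.imwrite('pics/c0.png',cv2.resize(a,None,fx=4,fy=4,interpolation=2))"
```

```text
red [282 203   1   5   5] [282. 205.] [0.5257 0.065  0.1075] [0.5254 0.0647 0.1119]
red [304 211   4   8  17] [305.6 215.2] [0.4987 0.0041 0.0755] [0.4986 0.004  0.0781]
red [242 216  13  13 119] [247.7 221.8] [0.4837 0.1583 0.0956] [0.483  0.1549 0.1169]
red [195 223  17  15 161] [202.4 230.2] [0.4635 0.2789 0.1039] [ 0.444  -0.0265  1.2627]
red [233 253  16  15 168] [239.8 260.1] [0.3829 0.1792 0.1054] [ 0.444  -0.0265  1.2627]
platter z med 0.1067711842893671 0.07676660679375538
0.092 centre [0.66490053 0.04708212] r 0.1519950870733864
0.1 centre [0.6633911  0.04657964] r 0.15095644169700312
0.108 centre [0.66188167 0.04607716] r 0.14991779632062135
deckz 0.07501204117209963 8830
((0.6579367518424988, 0.06203186511993408), (0.36233168840408325, 0.524757444858551), 14.052173614501953)
```

View pics/c0.png

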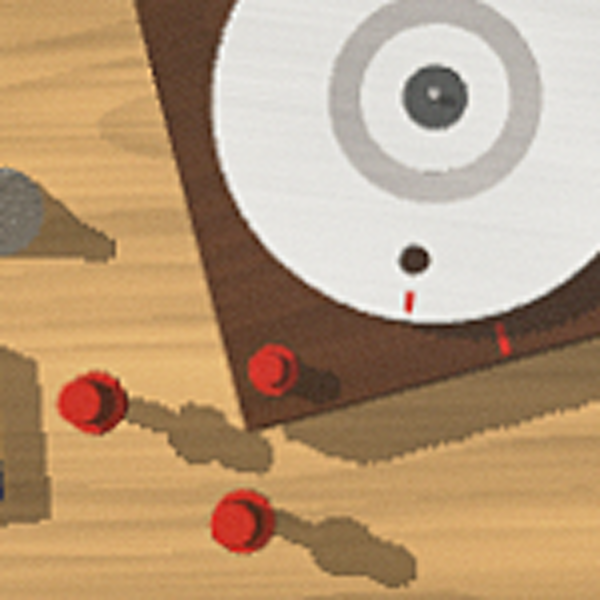

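The crop shows the deck plug with head (248,222), sitting collar-down in the well. The other two stand on the table, so they are the decoys. The deck plug's position matches the well computed from the platter axis (0.662,0.046) and a yaw of about 14.3°. I'll move to above the front rim now.

Emit:
apply_moves([
  [[0, 0, 0], [0, 0, 0.0325], 0],
  [[0, 0, 0], [0, 0, 0.0325], 0],
  [[0.149, -0.132, 0.031], [0, 0, 0], 0],
  [[0.149, -0.132, 0.031], [0, 0, 0], 0],
  [[0.149, -0.132, 0.031], [0, 0, 0], 0],
  [[0.149, -0.132, 0.031], [0, 0, 0], 0],
  [[0.149, -0.132, 0.031], [0, 0, 0], 0],
  [[0.149, -0.132, 0.031], [0, 0, 0], 0],
])

```text
clock: 0.72
eef_pos: [0.3536, -0.2499, 0.2104]
tool_rot: [0.992, 0.124, -0.0, -0.0]
ft_force: [0.4, -0.9, 0.2]
grip_width: -0.0001
grasp_force: 0.0
```

Emit:
apply_moves([
  [[0.149, -0.132, 0.031], [0, 0, 0], 0],
  [[0.149, -0.132, 0.031], [0, 0, 0], 0],
  [[0.149, -0.132, 0.031], [0, 0, 0], 0],
  [[0.149, -0.132, 0.031], [0, 0, 0], 0],
  [[0.149, -0.132, 0.031], [0, 0, 0], 0],
  [[0.149, -0.132, 0.031], [0, 0, 0], 0],
  [[0.149, -0.132, 0.031], [0, 0, 0], 0],
  [[0.149, -0.132, 0.031], [0, 0, 0], 0],
])

```text
clock: 1.38
eef_pos: [0.5324, 0.0137, 0.1606]
tool_rot: [0.992, 0.125, -0.001, -0.0]
ft_force: [0.4, -0.3, 1.1]
grip_width: -0.0002
grasp_force: 0.0
```

```bash
cat >> h.py <<'E'
def st():
    o=bot.get_obs(); q=R.from_quat(o['tool_rot']).as_matrix()
    print('t%.3f'%o['clock'],'p',o['eef_pos'].round(5),'yaw%.2f'%np.degrees(np.arctan2(q[1,0],q[0,0])),'zax',q[:,2].round(4),'F',o['ft_force'].round(2),'w%.4f'%o['grip_width']); return o,q
def plan(target):
    o,q=st(); d=q.T@(np.array(target)-o['eef_pos'])/.2; print('tool units',d.round(4),'rows>=',np.linalg.norm(d)/.2085)
E
python3 - <<'E'
from h import *
st(); 
for k in range(3):
    shot('wrist','w%d'%k); st()
E
```

```text
t1.383 p [0.53243 0.01374 0.16058] yaw14.32 zax [-1.3e-03 -1.0e-04 -1.0e+00] F [ 0.38 -0.29  1.12] w-0.0002
t1.433 p [0.53614 0.01958 0.15919] yaw14.67 zax [ 0.0015  0.0047 -1.    ] F [ 5.76  2.83 -0.27] w-0.0000
t1.483 p [0.53393 0.01645 0.15946] yaw14.70 zax [-0.0011  0.0015 -1.    ] F [-0.47 -0.64 -0.03] w-0.0002
t1.533 p [0.53237 0.01421 0.15984] yaw14.58 zax [-2.7e-03 -1.0e-04 -1.0e+00] F [ 0.38 -0.56 -0.5 ] w0.0001
```

View pics/w0.png

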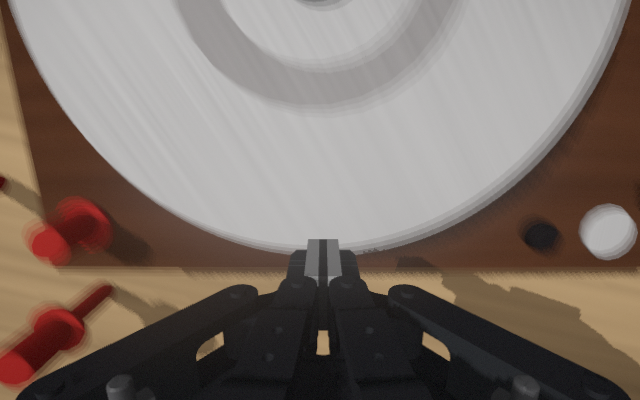

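The wrist view is motion-blurred. It shows the shut fingers at (322,260) over the front rim and the deck plug at left near (70,230), with the hole out of view. The top camera's depth reads the deck at 0.0750 m, which is correct, so its platter top of about 0.1068 m is credible. I'll descend to just above that.

Emit:
apply_moves([
  [[0, 0, 0.03], [0, 0, 0], 0],
  [[0, 0, 0.04], [0, 0, 0], 0],
  [[0, 0, 0.04], [0, 0, 0], 0],
  [[0, 0, 0.03], [0, 0, 0], 0],
  [[0, 0, 0.015], [0, 0, 0], 0],
  [[0, 0, 0.01], [0, 0, 0], 0],
  [[0, 0, 0.005], [0, 0, 0], 0],
  [[0, 0, 0], [0, 0, 0], 0],
])

```text
clock: 2.2
eef_pos: [0.5321, 0.0115, 0.1275]
tool_rot: [0.992, 0.124, 0.0, -0.0]
ft_force: [0.7, -0.1, 0.3]
grip_width: -0.0001
grasp_force: 0.0
```

```bash
cat >> h.py <<'E'
def hole_ang(im,C,ctr,z,verbose=False):
    # hole angle from top image: sample ring r=.110 at height z, darkest spot; red dash at r=.131
    a=np.radians(np.arange(0,360,.5)); g=cv2.cvtColor(im,cv2.COLOR_RGB2GRAY).astype(float)
    def ring(r):
        uv=proj('top',np.c_[ctr[0]+r*np.cos(a),ctr[1]+r*np.sin(a),0*a+z],C).astype(np.float32)
        return cv2.remap(g,uv[None,:,0],uv[None,:,1],cv2.INTER_LINEAR)[0]
    s=sum(ring(r) for r in (.105,.11,.115))/3
    w=np.clip(np.median(s)-30-s,0,None)
    return a,s,w
def avgF(n):
    Fs=[];ps=[]
    for k in range(n):
        im,d=camera('top'); o=bot.get_obs(); Fs.append(o['ft_force']); ps.append(o['eef_pos'][2])
    Fs=np.array(Fs); print('F mean',Fs.mean(0).round(2),'sd',Fs.std(0).round(2),'z',np.mean(ps).round(5),'t',o['clock']); return im
E
python3 - <<'E'
from h import *
st(); avgF(4); im=avgF(4); st()
cv2.imwrite('pics/t1.png',im[:,:,::-1])
E
```

```text
t2.200 p [0.53215 0.01153 0.12751] yaw14.27 zax [ 1.e-04  0.e+00 -1.e+00] F [ 0.67 -0.1   0.31] w-0.0001
F mean [ 0.16 -0.23  0.5 ] sd [0.22 0.28 0.18] z 0.12784 t 2.4
F mean [ 0.23 -0.33  0.12] sd [0.64 0.45 0.34] z 0.12778 t 2.6
t2.600 p [0.53228 0.01187 0.12767] yaw14.31 zax [ 3.e-04 -0.e+00 -1.e+00] F [-0.02 -1.04  0.7 ] w-0.0000
```

Emit:
apply_moves([
  [[0, 0, 0.002], [0, 0, 0], 0],
  [[0, 0, 0.002], [0, 0, 0], 0],
  [[0, 0, 0.001], [0, 0, 0], 0],
  [[0, 0, 0.001], [0, 0, 0], 0],
  [[0, 0, 0.001], [0, 0, 0], 0],
  [[0, 0, 0.001], [0, 0, 0], 0],
  [[0, 0, 0], [0, 0, 0], 0],
  [[0, 0, 0], [0, 0, 0], 0],
])

```text
clock: 3.27
eef_pos: [0.5322, 0.0118, 0.1259]
tool_rot: [0.992, 0.124, -0.0, -0.0]
ft_force: [1.2, -0.0, 0.2]
grip_width: -0.0001
grasp_force: 0.0
```

Run:
```python
from h import *
st(); avgF(5)
```

```text
t3.267 p [0.53216 0.01182 0.12587] yaw14.30 zax [-1.e-04 -0.e+00 -1.e+00] F [ 1.16 -0.05  0.15] w-0.0001
F mean [-0.34 -0.02  0.25] sd [0.32 0.45 0.24] z 0.12592 t 3.5167
```

Emit:
apply_moves([
  [[0, 0, 0.001], [0, 0, 0], 0],
  [[0, 0, 0.001], [0, 0, 0], 0],
  [[0, 0, 0.0005], [0, 0, 0], 0],
  [[0, 0, 0.0005], [0, 0, 0], 0],
  [[0, 0, 0], [0, 0, 0], 0],
  [[0, 0, 0], [0, 0, 0], 0],
  [[0, 0, 0], [0, 0, 0], 0],
  [[0, 0, 0], [0, 0, 0], 0],
])

```text
clock: 4.18
eef_pos: [0.5322, 0.0118, 0.1253]
tool_rot: [0.992, 0.124, 0.0, 0.0]
ft_force: [0.6, -0.5, -0.5]
grip_width: -0.0001
grasp_force: 0.0
```

Run:
```python
from h import *
st(); avgF(4)
```

```text
t4.183 p [0.53218 0.01179 0.12532] yaw14.30 zax [ 0. -0. -1.] F [ 0.58 -0.5  -0.5 ] w-0.0001
F mean [-0.21  0.29 -0.25] sd [0.48 0.43 0.45] z 0.12531 t 4.3833
```

Emit:
apply_moves([
  [[0, 0, 0.001], [0, 0, 0], 0],
  [[0, 0, 0.001], [0, 0, 0], 0],
  [[0, 0, 0.0005], [0, 0, 0], 0],
  [[0, 0, 0], [0, 0, 0], 0],
  [[0, 0, 0], [0, 0, 0], 0],
  [[0, 0, 0], [0, 0, 0], 0],
  [[0, 0, 0], [0, 0, 0], 0],
  [[0, 0, 0], [0, 0, 0], 0],
])

```text
clock: 5.05
eef_pos: [0.5322, 0.0118, 0.1248]
tool_rot: [0.992, 0.124, 0.0, 0.0]
ft_force: [0.3, 1.3, -0.2]
grip_width: -0.0002
grasp_force: 0.0
```

```bash
cat >> h.py <<'E'
CTR=np.array([.662,.046]); ZT=.107
def spin(n=5,name=None):
    C=cal('top'); Fs=[];A=[]
    for k in range(n):
        t=bot.get_obs()['clock']; im,d=camera('top'); o=bot.get_obs(); Fs.append(o['ft_force'])
        a,s,w=hole_ang(im,C,CTR,ZT)
        # smooth circular, restrict to arc not covered by arm
        k2=np.ones(25)/25; sm=np.convolve(np.r_[s[-12:],s,s[:12]],k2,'valid'); i=np.argmin(sm); A.append((t,np.degrees(a[i]),sm[i],np.median(s)))
    if name: cv2.imwrite('pics/'+name+'.png',im[:,:,::-1])
    Fs=np.array(Fs); print('F',Fs.mean(0).round(2),'z',o['eef_pos'][2].round(5)); print(np.array(A).round(2))
E
python3 - <<'E'
from h import *
spin(5,'t2')
E
```

```text
F [-0.26  0.1   0.34] z 0.12482
[[  5.05  23.   110.41 225.07]
 [  5.1   15.   111.37 225.06]
 [  5.15   6.5  111.07 225.02]
 [  5.2  358.5  109.08 225.1 ]
 [  5.25 350.5  108.75 225.14]]
```

View pics/t2.png

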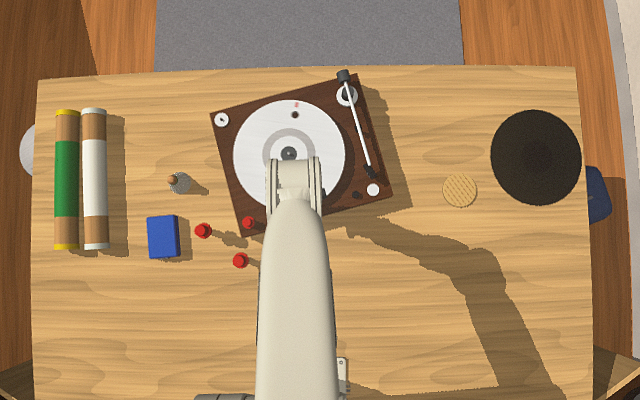

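The top view now has the arm covering the front sector. The hole is tracked at (295,115), turning at a steady 2.83 rad/s, so there is no contact yet. The spin rate is a good touch sensor, so I'll go on down.

Emit:
apply_moves([
  [[0, 0, 0.001], [0, 0, 0], 0],
  [[0, 0, 0.001], [0, 0, 0], 0],
  [[0, 0, 0], [0, 0, 0], 0],
  [[0, 0, 0], [0, 0, 0], 0],
  [[0, 0, 0], [0, 0, 0], 0],
  [[0, 0, 0], [0, 0, 0], 0],
  [[0, 0, 0], [0, 0, 0], 0],
  [[0, 0, 0], [0, 0, 0], 0],
])

```text
clock: 5.97
eef_pos: [0.5322, 0.0118, 0.1244]
tool_rot: [0.992, 0.124, 0.0, 0.0]
ft_force: [0.2, -0.2, 0.6]
grip_width: -0.0002
grasp_force: 0.0
```

Run:
```python
from h import *
spin(3)
```

```text
F [-0.07  0.08 -0.44] z 0.12441
[[  5.97 234.   105.02 224.86]
 [  6.02 227.   162.82 224.75]
 [  6.07 158.5  164.69 224.74]]
```

Emit:
apply_moves([
  [[0, 0, 0.001], [0, 0, 0], 0],
  [[0, 0, 0.001], [0, 0, 0], 0],
  [[0, 0, 0], [0, 0, 0], 0],
  [[0, 0, 0], [0, 0, 0], 0],
  [[0, 0, 0], [0, 0, 0], 0],
  [[0, 0, 0], [0, 0, 0], 0],
  [[0, 0, 0], [0, 0, 0], 0],
  [[0, 0, 0], [0, 0, 0], 0],
])

```text
clock: 6.78
eef_pos: [0.5321, 0.0118, 0.124]
tool_rot: [0.992, 0.124, -0.0, -0.0]
ft_force: [0.6, -0.4, 0.7]
grip_width: 0.0
grasp_force: 0.0
```

Run:
```python
from h import *
spin(3)
```

```text
F [0.4  0.02 0.35] z 0.12402
[[  6.78 109.5  110.43 224.79]
 [  6.83 102.   110.59 224.88]
 [  6.88  94.5  108.72 225.01]]
```

Emit:
apply_moves([
  [[0, 0, 0.001], [0, 0, 0], 0],
  [[0, 0, 0], [0, 0, 0], 0],
  [[0, 0, 0], [0, 0, 0], 0],
  [[0, 0, 0], [0, 0, 0], 0],
  [[0, 0, 0], [0, 0, 0], 0],
  [[0, 0, 0], [0, 0, 0], 0],
  [[0, 0, 0], [0, 0, 0], 0],
  [[0, 0, 0], [0, 0, 0], 0],
])

```text
clock: 7.6
eef_pos: [0.5322, 0.0118, 0.1238]
tool_rot: [0.992, 0.124, 0.0, 0.0]
ft_force: [0.5, 0.5, 0.9]
grip_width: 0.0002
grasp_force: 0.0
```

Run:
```python
from h import *
spin(3)
```

```text
F [ 0.09 -0.55 -0.32] z 0.12381
[[  7.6  358.5  105.99 225.14]
 [  7.65 353.   107.3  225.21]
 [  7.7  347.5  105.7  225.29]]
```

Contact is found: with the TCP at 0.1238 m the platter slows at about 1 rad/s², which is about 0.2 N. The platter top is therefore at 0.1068 m, matching the depth. At this drag it would stop near 242°, against a target of about 194°. I'll lift briefly so it coasts on, then touch again.

Emit:
apply_moves([
  [[0, 0, -0.002], [0, 0, 0], 0],
  [[0, 0, 0], [0, 0, 0], 0],
  [[0, 0, 0], [0, 0, 0], 0],
  [[0, 0, 0], [0, 0, 0], 0],
  [[0, 0, 0.001], [0, 0, 0], 0],
  [[0, 0, 0.001], [0, 0, 0], 0],
  [[0, 0, 0], [0, 0, 0], 0],
  [[0, 0, 0], [0, 0, 0], 0],
])

```text
clock: 8.42
eef_pos: [0.5321, 0.0118, 0.1238]
tool_rot: [0.992, 0.124, -0.0, -0.0]
ft_force: [0.3, -0.5, -0.3]
grip_width: -0.0001
grasp_force: 0.0
```

Run:
```python
from h import *
st();shot('wrist','w3'); shot('wrist','w4'); st()
a=cv2.imread('pics/w3.png');b=cv2.imread('pics/w4.png'); cv2.imwrite('pics/w34.png',np.hstack([cv2.resize(a,(400,250)),cv2.resize(b,(400,250))]))
```

```text
t8.417 p [0.53215 0.01181 0.12377] yaw14.30 zax [-1.e-04  0.e+00 -1.e+00] F [ 0.3  -0.45 -0.27] w-0.0001
t8.517 p [0.53219 0.01179 0.12383] yaw14.30 zax [ 1.e-04  0.e+00 -1.e+00] F [0.25 0.56 0.02] w-0.0003
```

View pics/w34.png

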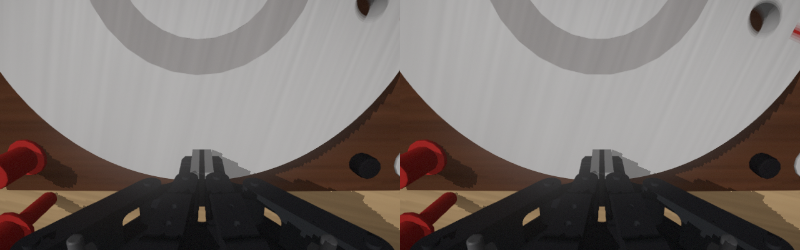

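The paired wrist views show the hole entering at top right: (372,5), then (365,17), in half-scale pixels. I'll write a wrist-based angle tracker.

```bash
cat >> h.py <<'E'
def hw(im,C,z=.1068,yaw=14.3):
    # hole angle (deg, world) relative to CTR by ring sampling in wrist picture; low brightness & inside picture
    a=np.radians(np.arange(90,310,.25)); g=im[...,2].astype(np.float32)   # blue: white bright, wood/red dark
    acc=0; ok=np.ones(len(a),bool)
    for r in (.103,.107,.11,.113,.117):
        P=np.c_[CTR[0]+r*np.cos(a),CTR[1]+r*np.sin(a),0*a+z]; uv=proj('wrist',P,C).astype(np.float32)
        pc=P@C[2].T+C[3]
        ok&=(uv[:,0]>1)&(uv[:,0]<638)&(uv[:,1]>1)&(uv[:,1]<398)&(pc[:,2]>.02)
        acc=acc+cv2.remap(g,uv[None,:,0],uv[None,:,1],cv2.INTER_LINEAR)[0]/5
    acc[~ok]=np.nan
    w=np.clip(np.nanmedian(acc)-40-acc,0,None); w=np.nan_to_num(w)
    return np.degrees(a),acc,w
def hpos(n=2,name='x'):
    for k in range(n):
        C=cal('wrist'); t=bot.get_obs()['clock']; im,_=shot('wrist','%s%d'%(name,k))
        a,acc,w=hw(im,C); print('t%.3f'%t,'ok',a[~np.isnan(acc)][[0,-1]],'hole %.2f'%((a*w).sum()/max(w.sum(),1e-9)),'span',a[w>0][[0,-1]] if (w>0).any() else None,'n',(w>0).sum()*.25)
E
python3 - <<'E'
from h import *
C=cal('wrist')
for n in ('w3','w4'):
    im=cv2.imread('pics/'+n+'.png')[:,:,::-1]; a,acc,w=hw(im,C); print((a*w).sum()/w.sum(),a[w>0][[0,-1]],a[~np.isnan(acc)][[0,-1]])
hpos(2,'w5'); st()
E
```

```text
267.17047776976733 [264.75 268.75] [119.75 268.75]
264.4037338149019 [259.75 268.75] [119.75 268.75]
t8.517 ok [119.75 268.75] hole 259.33 span [254.75 264.25] n 9.75
t8.567 ok [119.75 268.75] hole 254.21 span [249.75 259.  ] n 9.5
t8.617 p [0.53214 0.01179 0.12378] yaw14.30 zax [-1.e-04 -0.e+00 -1.e+00] F [ 0.4  -0.59  1.49] w-0.0002
```

Emit:
apply_moves([
  [[0, 0, 0.00015], [0, 0, 0], 0],
  [[0, 0, 0], [0, 0, 0], 0],
  [[0, 0, 0], [0, 0, 0], 0],
  [[0, 0, 0], [0, 0, 0], 0],
  [[0, 0, 0], [0, 0, 0], 0],
  [[0, 0, 0], [0, 0, 0], 0],
  [[0, 0, 0], [0, 0, 0], 0],
  [[0, 0, 0], [0, 0, 0], 0],
])

```text
clock: 9.28
eef_pos: [0.5322, 0.0118, 0.1238]
tool_rot: [0.992, 0.124, 0.0, 0.0]
ft_force: [0.5, 0.3, -0.8]
grip_width: -0.0004
grasp_force: 0.0
```

Run:
```python
from h import *
hpos(2,'w6'); st()
```

```text
t9.283 ok [119.75 268.75] hole 184.37 span [180.   188.75] n 9.0
t9.333 ok [119.75 268.75] hole 179.70 span [175.25 184.25] n 9.25
t9.383 p [0.53219 0.01182 0.12379] yaw14.30 zax [ 1.e-04  0.e+00 -1.e+00] F [ 0.52 -0.33 -0.58] w0.0003
```

It went past at 93°/s with very little drag. I'll stop it firmly within the limit (0.3 mm, about 1.5 N), then drag it back.

Emit:
apply_moves([
  [[0, 0, 0.0008], [0, 0, 0], 0],
  [[0, 0, 0.0007], [0, 0, 0], 0],
  [[0, 0, 0], [0, 0, 0], 0],
  [[0, 0, 0], [0, 0, 0], 0],
  [[0, 0, 0], [0, 0, 0], 0],
  [[0, 0, 0], [0, 0, 0], 0],
  [[0, 0, 0], [0, 0, 0], 0],
  [[0, 0, 0], [0, 0, 0], 0],
])

```text
clock: 10.05
eef_pos: [0.5322, 0.0118, 0.1235]
tool_rot: [0.992, 0.124, 0.0, -0.0]
ft_force: [0.4, 0.2, -0.2]
grip_width: 0.0002
grasp_force: 0.1
```

Run:
```python
from h import *
hpos(4,'w7'); st()
```

```text
t10.050 ok [120.  268.5] hole 121.94 span [120.  124.5] n 4.75
t10.100 ok [120.  268.5] hole 120.47 span [120.   121.25] n 1.5
t10.150 ok [120.  268.5] hole 0.00 span None n 0.0
t10.200 ok [120.  268.5] hole 0.00 span None n 0.0
t10.250 p [0.53216 0.01182 0.12349] yaw14.30 zax [-0.  0. -1.] F [0.35 0.66 0.37] w0.0002
```

Emit:
apply_moves([
  [[0, 0, 0.001], [0, 0, 0], 0],
  [[0, 0, 0], [0, 0, 0], 0],
  [[0, 0, 0], [0, 0, 0], 0],
  [[0, 0, 0], [0, 0, 0], 0],
  [[0, 0, 0], [0, 0, 0], 0],
  [[0, 0, 0], [0, 0, 0], 0],
  [[0, 0, 0], [0, 0, 0], 0],
  [[0, 0, 0], [0, 0, 0], 0],
])

```text
clock: 10.92
eef_pos: [0.5322, 0.0117, 0.1233]
tool_rot: [0.992, 0.124, 0.0, 0.0]
ft_force: [-0.0, 0.6, 0.6]
grip_width: 0.0
grasp_force: 0.2
```

Run:
```python
from h import *
spin(3); st()
```

```text
F [-0.1  -0.14  0.33] z 0.12331
[[ 10.92  91.5  102.8  225.07]
 [ 10.97  92.   102.18 225.09]
 [ 11.02  91.5  102.81 225.11]]
t11.067 p [0.53219 0.01178 0.12331] yaw14.30 zax [ 1.e-04 -1.e-04 -1.e+00] F [-0.22 -0.09 -0.07] w-0.0001
```

The platter is at a standstill with its hole at 91.7°. I'll lift, go to φ≈140°, touch again, and drag it counter-clockwise by about 102°.

Emit:
apply_moves([
  [[0, 0, -0.01], [0, 0, 0], 0],
  [[0, 0, -0.01], [0, 0, 0], 0],
  [[0.011, -0.022, 0], [0, 0, 0], 0],
  [[0.022, -0.0446, 0], [0, 0, 0], 0],
  [[0.0274, -0.0557, 0], [0, 0, 0], 0],
  [[0.033, -0.0668, 0], [0, 0, 0], 0],
  [[0.033, -0.0668, 0], [0, 0, 0], 0],
  [[0.033, -0.0668, 0], [0, 0, 0], 0],
])

```text
clock: 11.73
eef_pos: [0.5473, 0.0841, 0.1272]
tool_rot: [0.992, 0.125, 0.0, -0.0]
ft_force: [-0.9, 0.6, -0.0]
grip_width: -0.0004
grasp_force: 0.0
```

Emit:
apply_moves([
  [[0.033, -0.0668, 0], [0, 0, 0], 0],
  [[0.0274, -0.0557, 0], [0, 0, 0], 0],
  [[0.022, -0.0446, 0], [0, 0, 0], 0],
  [[0.0164, -0.0334, 0], [0, 0, 0], 0],
  [[0.011, -0.0223, 0], [0, 0, 0], 0],
  [[0.0055, -0.0111, 0], [0, 0, 0], 0],
  [[0, 0, 0.008], [0, 0, 0], 0],
  [[0, 0, 0.006], [0, 0, 0], 0],
])

```text
clock: 12.4
eef_pos: [0.5579, 0.1329, 0.1243]
tool_rot: [0.992, 0.124, -0.0, 0.0]
ft_force: [-0.5, 0.4, 1.0]
grip_width: -0.0005
grasp_force: 0.0
```

Run:
```python
from h import *
st(); spin(2,'t3'); o,q=st()
d=o['eef_pos'][:2]-CTR; print(np.hypot(*d),np.degrees(np.arctan2(d[1],d[0])))
# refine centre/yaw: ring-fit using top image at start (unoccluded)
im=cv2.imread('pics/t0.png'); C=cal('top'); z=.1068
g=cv2.cvtColor(im,cv2.COLOR_BGR2GRAY).astype(np.float32); a=np.radians(np.arange(0,360,1)); rr=np.arange(.135,.165,.0003)
c=CTR.copy()
for it in range(4):
    pr=[]
    for x in a:
        P=np.c_[c[0]+rr*np.cos(x),c[1]+rr*np.sin(x),0*rr+z]; uv=proj('top',P,C).astype(np.float32)
        s=cv2.GaussianBlur(cv2.remap(g,uv[None,:,0],uv[None,:,1],cv2.INTER_LINEAR),(15,1),0)[0]; pr.append(rr[np.argmin(np.gradient(s))])
    pr=np.array(pr); A=np.c_[np.cos(a),np.sin(a),np.ones(len(a))]; k=abs(pr-np.median(pr))<.004
    x=np.linalg.lstsq(A[k],pr[k],rcond=None)[0]; c=c+x[:2]
print('ctr',c,'r',x[2],k.sum())
# index line fine centroid + well plug head top
hsv=cv2.cvtColor(im,cv2.COLOR_BGR2HSV).astype(int)
b=im.astype(float); rd=np.clip(b[...,2]-1.5*np.maximum(b[...,0],b[...,1])-10,0,None)
rd[:209]=0;rd[222:]=0;rd[:,:299]=0;rd[:,312:]=0
v,u=np.nonzero(rd); w=rd[v,u]; U=[(u*w).sum()/w.sum(),(v*w).sum()/w.sum()]
I=at_z('top',[U],.075,C)[0]; d=c-I[:2]; print('idx',I,'dist',np.hypot(*d),'yaw',np.degrees(np.arctan2(d[1],d[0])))
```

```text
t12.400 p [0.55785 0.13287 0.12432] yaw14.27 zax [-2.e-04 -3.e-04 -1.e+00] F [-0.55  0.39  0.97] w-0.0005
F [-0.17  0.41 -0.16] z 0.12414
[[ 12.4  144.    56.71 224.38]
 [ 12.45 143.5   57.1  224.33]]
t12.500 p [0.55758 0.13258 0.12414] yaw14.25 zax [-8.e-04 -4.e-04 -1.e+00] F [-0.38  0.48  0.23] w-0.0001
0.13564233007966878 140.33519576554377
ctr [0.66203276 0.0460498 ] r 0.15032749999999978 360
idx [0.49878285 0.00445445 0.075     ] dist 0.16846574375256007 yaw 14.294555217905987
```

Emit:
apply_moves([
  [[0, 0, 0.001], [0, 0, 0], 0],
  [[0, 0, 0.001], [0, 0, 0], 0],
  [[0, 0, 0.001], [0, 0, 0], 0],
  [[0, 0, 0.001], [0, 0, 0], 0],
  [[0, 0, 0.001], [0, 0, 0], 0],
  [[0, 0, 0.0005], [0, 0, 0], 0],
  [[0, 0, 0], [0, 0, 0], 0],
  [[0, 0, 0], [0, 0, 0], 0],
])

```text
clock: 13.17
eef_pos: [0.558, 0.1333, 0.1234]
tool_rot: [0.992, 0.124, 0.0, 0.0]
ft_force: [-0.0, -1.4, 0.9]
grip_width: -0.0001
grasp_force: 0.1
```

Run:
```python
from h import *
avgF(6); o,q=st()
# arc plan: phi0 from actual, 102.6 deg at r
d=o['eef_pos'][:2]-CTR; r=np.hypot(*d); p0=np.degrees(np.arctan2(d[1],d[0]))
w=np.r_[.3,.7,1,1.2,np.full(18,1.25),1.1,.95,.8,.65,.5,.35,.25,.15,.1,.05]; w=w/w.sum()*102.6
ph=np.radians(p0+np.r_[0,np.cumsum(w)]); X=CTR+r*np.c_[np.cos(ph),np.sin(ph)]
D=np.diff(X,axis=0)@q[:2,:2]/.2
print(r,p0,len(w),np.abs(w).max()); print(D.round(4).tolist())
```

```text
F mean [ 0.12 -0.01  0.39] sd [0.25 0.43 0.66] z 0.1234 t 13.4667
t13.467 p [0.5579  0.13328 0.12335] yaw14.31 zax [-0. -0. -1.] F [-0.27  0.51 -0.25] w0.0002
0.13584594772612052 140.02131458073202 32 4.1911764705882355
[[-0.0096, 0.007], [-0.022, 0.0171], [-0.0301, 0.0259], [-0.0341, 0.0334], [-0.0329, 0.0372], [-0.0301, 0.0395], [-0.0271, 0.0416], [-0.024, 0.0435], [-0.0208, 0.0451], [-0.0174, 0.0465], [-0.014, 0.0477], [-0.0104, 0.0486], [-0.0069, 0.0492], [-0.0032, 0.0496], [0.0004, 0.0497], [0.004, 0.0495], [0.0076, 0.0491], [0.0112, 0.0484], [0.0147, 0.0474], [0.0181, 0.0462], [0.0215, 0.0448], [0.0247, 0.0431], [0.0243, 0.0364], [0.0228, 0.0301], [0.0205, 0.0243], [0.0175, 0.019], [0.0139, 0.0142], [0.01, 0.0097], [0.0073, 0.0068], [0.0044, 0.004], [0.003, 0.0027], [0.0015, 0.0013]]
```

Emit:
apply_moves([
  [[0, 0, 0.0004], [0, 0, 0], 0],
  [[0, 0, 0.0004], [0, 0, 0], 0],
  [[0, 0, 0], [0, 0, 0], 0],
  [[-0.0048, 0.0035, 0], [0, 0, 0], 0],
  [[-0.0048, 0.0035, 0], [0, 0, 0], 0],
  [[-0.011, 0.0085, 0], [0, 0, 0], 0],
  [[-0.011, 0.0085, 0], [0, 0, 0], 0],
  [[-0.015, 0.013, 0], [0, 0, 0], 0],
])

```text
clock: 14.13
eef_pos: [0.5505, 0.1236, 0.1232]
tool_rot: [0.992, 0.125, 0.0, -0.0]
ft_force: [1.4, 0.5, -0.2]
grip_width: -0.0002
grasp_force: 0.2
```

Emit:
apply_moves([
  [[-0.015, 0.013, 0], [0, 0, 0], 0],
  [[-0.017, 0.0167, 0], [0, 0, 0], 0],
  [[-0.017, 0.0167, 0], [0, 0, 0], 0],
  [[-0.0165, 0.0186, 0], [0, 0, 0], 0],
  [[-0.0165, 0.0186, 0], [0, 0, 0], 0],
  [[-0.012, 0.0155, 0], [0, 0, 0], 0],
  [[-0.01, 0.0135, 0], [0, 0, 0], 0],
  [[-0.0081, 0.0105, 0], [0, 0, 0], 0],
])

```text
clock: 14.8
eef_pos: [0.5349, 0.0939, 0.1232]
tool_rot: [0.992, 0.124, 0.0, 0.0]
ft_force: [0.5, -0.2, 0.3]
grip_width: -0.0
grasp_force: 0.1
```

Run:
```python
from h import *
spin(2,'t4'); hpos(1,'w8'); o,q=st(); d=o['eef_pos'][:2]-CTR; print(np.hypot(*d),np.degrees(np.arctan2(d[1],d[0])))
```

```text
F [ 0.04 -0.27  0.27] z 0.12323
[[ 14.8  177.    62.9  224.05]
 [ 14.85 177.5   63.3  224.01]]
t14.900 ok [107.5  228.75] hole 112.81 span [107.5  117.75] n 10.5
t14.950 p [0.53506 0.09418 0.12325] yaw14.28 zax [ 0.  0. -1.] F [0.96 0.49 0.18] w-0.0002
0.13577261183229372 159.21380823860648
```

Dragging works without slip: finger +19°, hole now at about 112.8°. I'll plan most of the remainder.

```bash
cat >> h.py <<'E'
def arc(deg,n,ru=5,rd=8):
    o,q=st(); d=o['eef_pos'][:2]-CTR; r=np.hypot(*d); p0=np.degrees(np.arctan2(d[1],d[0]))
    k=np.arange(1,n+1); w=np.minimum(1,np.minimum(k/ru,(n-k+.5)/rd)); w=w/w.sum()*deg
    ph=np.radians(p0+np.r_[0,np.cumsum(w)]); X=CTR+r*np.c_[np.cos(ph),np.sin(ph)]
    print('r',r,'phi',p0,'max deg/row',w.max()); print([[[*x,0],[0,0,0],0] for x in (np.diff(X,axis=0)@q[:2,:2]/.2).round(4).tolist()])
E
python3 - <<'E'
from h import *
arc(76,31)
E
```

```text
t14.950 p [0.53506 0.09418 0.12325] yaw14.28 zax [ 0.  0. -1.] F [0.96 0.49 0.18] w-0.0002
r 0.13577261183229372 phi 159.21380823860648 max deg/row 3.04
[[[-0.0041, 0.0059, 0], [0, 0, 0], 0], [[-0.008, 0.012, 0], [0, 0, 0], 0], [[-0.0116, 0.0183, 0], [0, 0, 0], 0], [[-0.0145, 0.0249, 0], [0, 0, 0], 0], [[-0.0166, 0.032, 0], [0, 0, 0], 0], [[-0.0149, 0.0328, 0], [0, 0, 0], 0], [[-0.0131, 0.0335, 0], [0, 0, 0], 0], [[-0.0113, 0.0342, 0], [0, 0, 0], 0], [[-0.0095, 0.0347, 0], [0, 0, 0], 0], [[-0.0077, 0.0352, 0], [0, 0, 0], 0], [[-0.0058, 0.0355, 0], [0, 0, 0], 0], [[-0.0039, 0.0358, 0], [0, 0, 0], 0], [[-0.002, 0.036, 0], [0, 0, 0], 0], [[-0.0001, 0.036, 0], [0, 0, 0], 0], [[0.0018, 0.036, 0], [0, 0, 0], 0], [[0.0037, 0.0358, 0], [0, 0, 0], 0], [[0.0056, 0.0356, 0], [0, 0, 0], 0], [[0.0075, 0.0352, 0], [0, 0, 0], 0], [[0.0094, 0.0348, 0], [0, 0, 0], 0], [[0.0112, 0.0342, 0], [0, 0, 0], 0], [[0.013, 0.0336, 0], [0, 0, 0], 0], [[0.0148, 0.0328, 0], [0, 0, 0], 0], [[0.0165, 0.032, 0], [0, 0, 0], 0], [[0.017, 0.0292, 0], [0, 0, 0], 0], [[0.0159, 0.0246, 0], [0, 0, 0], 0], [[0.0143, 0.0202, 0], [0, 0, 0], 0], [[0.0122, 0.0162, 0], [0, 0, 0], 0], [[0.0098, 0.0123, 0], [0, 0, 0], 0], [[0.0072, 0.0087, 0], [0, 0, 0], 0], [[0.0044, 0.0051, 0], [0, 0, 0], 0], [[0.0015, 0.0017, 0], [0, 0, 0], 0]]
```

Emit:
apply_moves([
  [[-0.0041, 0.0059, 0], [0, 0, 0], 0],
  [[-0.008, 0.012, 0], [0, 0, 0], 0],
  [[-0.0116, 0.0183, 0], [0, 0, 0], 0],
  [[-0.0145, 0.0249, 0], [0, 0, 0], 0],
  [[-0.0166, 0.032, 0], [0, 0, 0], 0],
  [[-0.0149, 0.0328, 0], [0, 0, 0], 0],
  [[-0.0131, 0.0335, 0], [0, 0, 0], 0],
  [[-0.0113, 0.0342, 0], [0, 0, 0], 0],
])

```text
clock: 15.62
eef_pos: [0.5262, 0.0512, 0.1232]
tool_rot: [0.992, 0.124, -0.0, 0.0]
ft_force: [-0.4, -0.1, -0.2]
grip_width: 0.0002
grasp_force: 0.1
```

Emit:
apply_moves([
  [[-0.0095, 0.0347, 0], [0, 0, 0], 0],
  [[-0.0077, 0.0352, 0], [0, 0, 0], 0],
  [[-0.0058, 0.0355, 0], [0, 0, 0], 0],
  [[-0.0039, 0.0358, 0], [0, 0, 0], 0],
  [[-0.002, 0.036, 0], [0, 0, 0], 0],
  [[0, 0.036, 0], [0, 0, 0], 0],
  [[0.0018, 0.036, 0], [0, 0, 0], 0],
  [[0.0037, 0.0358, 0], [0, 0, 0], 0],
])

```text
clock: 16.28
eef_pos: [0.5361, -0.0049, 0.1232]
tool_rot: [0.992, 0.124, -0.0, -0.0]
ft_force: [-0.4, 0.1, -0.4]
grip_width: 0.0001
grasp_force: 0.1
```

Emit:
apply_moves([
  [[0.0056, 0.0356, 0], [0, 0, 0], 0],
  [[0.0075, 0.0352, 0], [0, 0, 0], 0],
  [[0.0094, 0.0348, 0], [0, 0, 0], 0],
  [[0.0112, 0.0342, 0], [0, 0, 0], 0],
  [[0.013, 0.0336, 0], [0, 0, 0], 0],
  [[0.0148, 0.0328, 0], [0, 0, 0], 0],
  [[0.0165, 0.032, 0], [0, 0, 0], 0],
  [[0.017, 0.0292, 0], [0, 0, 0], 0],
])

```text
clock: 16.95
eef_pos: [0.5681, -0.0519, 0.1232]
tool_rot: [0.992, 0.124, 0.0, 0.0]
ft_force: [-0.1, 0.2, 0.1]
grip_width: -0.0002
grasp_force: 0.1
```

Emit:
apply_moves([
  [[0.0159, 0.0246, 0], [0, 0, 0], 0],
  [[0.0143, 0.0202, 0], [0, 0, 0], 0],
  [[0.0122, 0.0162, 0], [0, 0, 0], 0],
  [[0.0098, 0.0123, 0], [0, 0, 0], 0],
  [[0.0072, 0.0087, 0], [0, 0, 0], 0],
  [[0.0044, 0.0051, 0], [0, 0, 0], 0],
  [[0.0015, 0.0017, 0], [0, 0, 0], 0],
  [[0, 0, 0], [0, 0, 0], 0],
])

```text
clock: 17.62
eef_pos: [0.5845, -0.0652, 0.1232]
tool_rot: [0.992, 0.125, -0.0, -0.0]
ft_force: [-0.5, -1.6, 1.3]
grip_width: -0.0
grasp_force: 0.1
```

Run:
```python
from h import *
hpos(2,'w9'); o,q=st(); d=o['eef_pos'][:2]-CTR; print(np.hypot(*d),np.degrees(np.arctan2(d[1],d[0])))
```

```text
t17.617 ok [162.5  285.75] hole 189.27 span [184.   194.25] n 10.5
t17.667 ok [162.5  285.75] hole 189.23 span [184.   194.25] n 10.5
t17.717 p [ 0.58437 -0.0651   0.12319] yaw14.31 zax [-3.e-04  2.e-04 -1.e+00] F [ 0.08 -0.57  0.09] w-0.0003
0.13553036366500623 -124.94270684172098
```

View pics/w91.png

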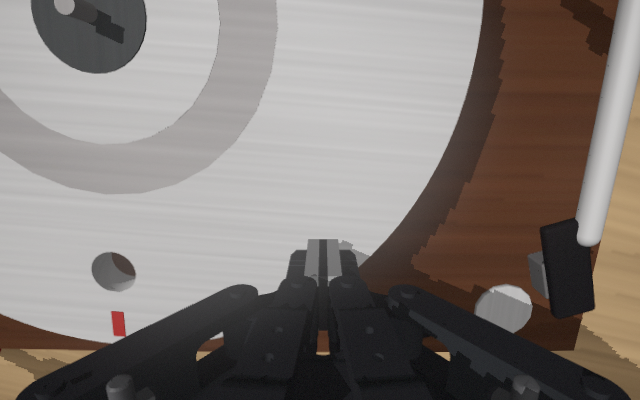

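The wrist view shows the hole at (114,272), the red dash at (118,324), and the finger on the rim at (322,260). The tonearm headshell at (570,270) is well clear. I'll drag about 5.1° more, slowly.

Run:
```python
from h import *
arc(5.1,15,4,6)
```

```text
t17.717 p [ 0.58437 -0.0651   0.12319] yaw14.31 zax [-3.e-04  2.e-04 -1.e+00] F [ 0.08 -0.57  0.09] w-0.0003
r 0.13553036366500623 phi -124.94270684172098 max deg/row 0.48571428571428565
[[[0.0009, 0.0011, 0], [0, 0, 0], 0], [[0.0019, 0.0022, 0], [0, 0, 0], 0], [[0.0028, 0.0032, 0], [0, 0, 0], 0], [[0.0038, 0.0043, 0], [0, 0, 0], 0], [[0.0039, 0.0043, 0], [0, 0, 0], 0], [[0.0039, 0.0042, 0], [0, 0, 0], 0], [[0.0039, 0.0042, 0], [0, 0, 0], 0], [[0.004, 0.0042, 0], [0, 0, 0], 0], [[0.004, 0.0041, 0], [0, 0, 0], 0], [[0.0037, 0.0037, 0], [0, 0, 0], 0], [[0.003, 0.003, 0], [0, 0, 0], 0], [[0.0024, 0.0024, 0], [0, 0, 0], 0], [[0.0017, 0.0017, 0], [0, 0, 0], 0], [[0.001, 0.001, 0], [0, 0, 0], 0], [[0.0003, 0.0003, 0], [0, 0, 0], 0]]
```

Emit:
apply_moves([
  [[0.0009, 0.0011, 0], [0, 0, 0], 0],
  [[0.0019, 0.0022, 0], [0, 0, 0], 0],
  [[0.0028, 0.0032, 0], [0, 0, 0], 0],
  [[0.0038, 0.0043, 0], [0, 0, 0], 0],
  [[0.0039, 0.0043, 0], [0, 0, 0], 0],
  [[0.0039, 0.0042, 0], [0, 0, 0], 0],
  [[0.0039, 0.0042, 0], [0, 0, 0], 0],
  [[0.004, 0.0042, 0], [0, 0, 0], 0],
])

```text
clock: 18.38
eef_pos: [0.591, -0.0695, 0.1232]
tool_rot: [0.992, 0.124, 0.0, -0.0]
ft_force: [-0.8, -0.2, -1.0]
grip_width: -0.0001
grasp_force: 0.1
```

Emit:
apply_moves([
  [[0.004, 0.0041, 0], [0, 0, 0], 0],
  [[0.0037, 0.0037, 0], [0, 0, 0], 0],
  [[0.003, 0.003, 0], [0, 0, 0], 0],
  [[0.0024, 0.0024, 0], [0, 0, 0], 0],
  [[0.0017, 0.0017, 0], [0, 0, 0], 0],
  [[0.001, 0.001, 0], [0, 0, 0], 0],
  [[0.0003, 0.0003, 0], [0, 0, 0], 0],
  [[0, 0, 0], [0, 0, 0], 0],
])

```text
clock: 19.05
eef_pos: [0.5947, -0.0718, 0.1232]
tool_rot: [0.992, 0.124, -0.0, -0.0]
ft_force: [0.6, -0.2, 0.1]
grip_width: -0.0001
grasp_force: 0.1
```

Run:
```python
from h import *
hpos(3,'wa'); o,q=st(); d=o['eef_pos'][:2]-CTR; print(np.hypot(*d),np.degrees(np.arctan2(d[1],d[0])))
a,acc,w=hw(cv2.imread('pics/wa2.png')[:,:,::-1],cal('wrist'))
im=cv2.imread('pics/wa2.png').astype(float); rd=(im[...,2]>1.8*np.maximum(im[...,0],im[...,1]))&(im[...,2]>90)
n,l,s,c=cv2.connectedComponentsWithStats(rd.astype(np.uint8))
for i in range(1,n):
    if s[i,4]>40:
        for z in (.1068,.075):
            P=at_z('wrist',[c[i]],z)[0]; d=P[:2]-CTR; print(c[i].round(1),s[i],z,P.round(4),'r%.4f ang%.2f'%(np.hypot(*d),np.degrees(np.arctan2(d[1],d[0]))%360))
```

```text
t19.050 ok [166.   289.75] hole 194.61 span [189.5 199.5] n 10.25
t19.100 ok [165.75 289.75] hole 194.60 span [189.5 199.5] n 10.25
t19.150 ok [165.75 289.75] hole 194.60 span [189.5 199.5] n 10.25
t19.200 p [ 0.59471 -0.07174  0.12321] yaw14.30 zax [-1.e-04  0.e+00 -1.e+00] F [ 0.37  0.3  -0.1 ] w0.0000
0.13561192141594655 -119.74819218684172
[127.1 330.9] [122 327  12  11  98] 0.1068 [0.5316 0.0126 0.1068] r0.1346 ang194.38
[127.1 330.9] [122 327  12  11  98] 0.075 [0.503  0.0276 0.075 ] r0.1601 ang186.59
```

The hole is at 194.5° and the dash at 194.4°, against a target of 194.3°, and it is at rest. I'll lift off vertically and go to the plug.

Emit:
apply_moves([
  [[0, 0, -0.005], [0, 0, 0], 0],
  [[0, 0, -0.02], [0, 0, 0], 0],
  [[0, 0, -0.05], [0, 0, 0], 0],
  [[-0.0076, -0.038, -0.06], [0, 0, 0], 0],
  [[-0.0152, -0.0757, -0.04], [0, 0, 0], 0],
  [[-0.023, -0.1136, -0.01], [0, 0, 0], 0.4],
  [[-0.028, -0.139, 0], [0, 0, 0], 0.6],
  [[-0.028, -0.139, 0], [0, 0, 0], 0.7],
])

```text
clock: 19.87
eef_pos: [0.5496, 0.0228, 0.1619]
tool_rot: [0.992, 0.124, 0.001, -0.0]
ft_force: [0.2, 0.6, 0.4]
grip_width: 0.036
grasp_force: 0.0
```

Emit:
apply_moves([
  [[-0.028, -0.139, 0], [0, 0, 0], 0.7],
  [[-0.028, -0.139, 0], [0, 0, 0], 0.7],
  [[-0.028, -0.139, 0], [0, 0, 0], 0.7],
  [[-0.0254, -0.126, 0], [0, 0, 0], 0.7],
  [[-0.02, -0.101, 0], [0, 0, 0], 0.7],
  [[-0.0127, -0.063, 0], [0, 0, 0], 0.7],
  [[-0.0076, -0.038, 0], [0, 0, 0], 0.7],
  [[-0.0025, -0.0126, 0], [0, 0, 0], 0.7],
])

```text
clock: 20.53
eef_pos: [0.4877, 0.1422, 0.1609]
tool_rot: [0.99, 0.138, -0.001, -0.007]
ft_force: [0.6, 0.5, -0.5]
grip_width: 0.0598
grasp_force: 0.0
```

Run:
```python
from h import *
for k in range(3): C=cal('wrist'); im,dp=shot('wrist','wb%d'%k)
o,q=st()
im=im[:,:,::-1].astype(float); rd=(im[...,2]>1.8*np.maximum(im[...,0],im[...,1]))&(im[...,2]>70)
n,l,s,c=cv2.connectedComponentsWithStats(rd.astype(np.uint8))
for i in range(1,n):
    if s[i,4]>40:
        dd=np.median(dp[l==i]); print(c[i].round(1),s[i],'d%.3f'%dd,at_d('wrist',[c[i]],[dd],C)[0].round(4), 'plane.075',at_z('wrist',[c[i]],.075,C)[0].round(4))
print('expected head top px',proj('wrist',[[.4832,.1604,.111],[.4832,.1604,.079]],C))
```

```text
t20.683 p [0.48822 0.14132 0.16049] yaw15.73 zax [-0.0038  0.0141 -0.9999] F [0.1  0.85 0.35] w0.0598
[ 97.2 188.4] [  39  153  125   74 5782] d0.202 [0.4698 0.2786 0.0928] plane.075 [0.4621 0.2897 0.075 ]
[291.5 217.7] [ 267  187   53   64 2612] d0.190 [0.4894 0.1609 0.1073] plane.075 [0.4779 0.1614 0.075 ]
[567.1 224.9] [560 214  15  23 235] d0.188 [0.5281 0.0109 0.1079] plane.075 [ 0.5234 -0.0161  0.075 ]
[522.4 253. ] [516 242  14  23 231] d0.227 [0.4969 0.005  0.0763] plane.075 [0.4966 0.0041 0.075 ]
[250.2 323.6] [241 302  19  41 451] d0.256 [0.3842 0.1708 0.0668] plane.075 [0.3904 0.1703 0.075 ]
expected head top px [[288.891214   230.29681746]
 [294.37155322 212.63174005]]
```

View pics/wb2.png

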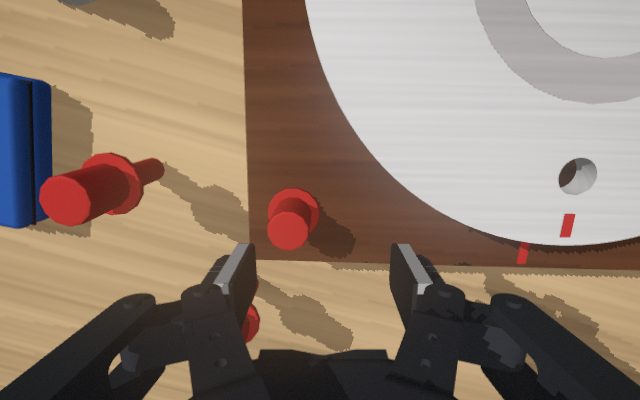

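The wrist view shows the plug in its well (head 288,230; collar 294,212), with the fingers to either side but short of it. The dash (567,225) and index line (522,253) line up radially. The TCP is about 19 mm short and slightly tilted, so I'll check the joints.

Run:
```python
from h import *
o,q=st(); print(o['joint_pos'].round(3),o['joint_vel'].round(3),o['tau'].round(1))
camera('top');camera('top');o,q=st();print(o['joint_pos'].round(3)); print(q.round(4))
shot('top','t6')
```

```text
t20.683 p [0.48822 0.14132 0.16049] yaw15.73 zax [-0.0038  0.0141 -0.9999] F [0.1  0.85 0.35] w0.0598
[ 0.274  0.313 -0.134  1.124  0.015  3.141] [-0.004  0.005  0.001  0.     0.    -0.001] [  0.3 -39.1  23.5   0.    0.1  -0. ]
t20.783 p [0.4882  0.14129 0.16031] yaw15.72 zax [-0.0041  0.0141 -0.9999] F [ 0.22 -0.76  0.05] w0.0598
[ 0.273  0.313 -0.134  1.124  0.015  3.141]
[[ 9.626e-01  2.710e-01 -4.100e-03]
 [ 2.710e-01 -9.625e-01  1.410e-02]
 [-2.000e-04 -1.460e-02 -9.999e-01]]
```

Joint 6 is at its limit here: it needs yaw ≥ joint 1, which is about 18°. I'll turn the tool to yaw ≈ 25°, which keeps clear of the platter, then re-measure.

Emit:
apply_moves([
  [[0, 0, 0], [0, 0, -0.02], 0.65],
  [[0, 0, 0], [0, 0, -0.02], 0.65],
  [[0, 0, 0], [0, 0, -0.014], 0.65],
  [[0, 0, 0], [0, 0, 0], 0.65],
  [[0, 0, 0], [0, 0, 0], 0.65],
  [[0, 0, 0], [0, 0, 0], 0.65],
  [[0, 0, 0], [0, 0, 0], 0.65],
  [[0, 0, 0], [0, 0, 0], 0.65],
])

```text
clock: 21.5
eef_pos: [0.4878, 0.1421, 0.1604]
tool_rot: [0.975, 0.221, -0.0, -0.007]
ft_force: [-0.6, -0.4, 0.4]
grip_width: 0.0557
grasp_force: 0.0
```

Run:
```python
from h import *
C=cal('wrist'); im,dp=shot('wrist','wc')
o,q=st(); print(q.round(4),o['joint_pos'].round(3)[5])
# head-top disc centroid: points with z>.107 red
im=im[:,:,::-1].astype(float); rd=(im[...,2]>1.8*np.maximum(im[...,0],im[...,1]))&(im[...,2]>70)
v,u=np.nonzero(rd); P=at_d('wrist',np.c_[u,v],dp[v,u],C)
near=np.hypot(P[:,0]-.483,P[:,1]-.16)<.03
for lo,hi in ((.108,.114),(.074,.083)):
    k=near&(P[:,2]>lo)&(P[:,2]<hi); Q=P[k]; c,r=cv2.minEnclosingCircle(Q[:,:2].astype(np.float32)); print(lo,k.sum(),Q.mean(0).round(4),'circle',np.round(c,4),r)
t=[.4832,.1604,.160]; print('tool rotvec to vertical', R.from_matrix(q.T@np.array([[np.cos(a:=np.radians(25)),np.sin(a),0],[np.sin(a),-np.cos(a),0],[0,0,-1]])).as_rotvec()/np.pi); plan(t)
# recheck alignment from top
d=at_z('top',[[0,0]],.1)
im=cv2.imread('pics/t6.png'); Ct=cal('top'); a,s,w=hole_ang(im[:,:,::-1],Ct,CTR,ZT); k=(a>2.9)&(a<3.9); print('hole top', np.degrees((a*w)[k].sum()/w[k].sum()))
```

```text
t21.550 p [0.48778 0.14215 0.16038] yaw25.52 zax [-0.0041  0.0143 -0.9999] F [-0.24  0.34 -0.51] w0.0556
[[ 0.9024  0.4309 -0.0041]
 [ 0.4309 -0.9023  0.0143]
 [ 0.0024 -0.0147 -0.9999]] 2.971
0.108 1365 [0.4837 0.1614 0.1116] circle [0.483  0.1612] 0.01209165994077921
0.074 815 [0.4892 0.1616 0.0793] circle [0.4774 0.1604] 0.02239120751619339
tool rotvec to vertical [-0.00466723 -0.00075206  0.00292197]
t21.550 p [0.48778 0.14215 0.16038] yaw25.52 zax [-0.0041  0.0143 -0.9999] F [-0.24  0.34 -0.51] w0.0556
tool units [ 0.0187 -0.0922  0.0033] rows>= 0.45140072813121046
hole top 195.16294379153484
```

Emit:
apply_moves([
  [[0, 0, 0], [-0.0047, -0.0008, 0], 0.65],
  [[0.003, -0.014, 0], [0, 0, 0], 0.65],
  [[0.005, -0.025, 0], [0, 0, 0], 0.65],
  [[0.0055, -0.026, 0], [0, 0, 0], 0.65],
  [[0.004, -0.018, 0], [0, 0, 0], 0.65],
  [[0.002, -0.009, 0], [0, 0, 0], 0.65],
  [[0.0009, -0.003, 0], [0, 0, 0], 0.65],
  [[0, 0, 0], [0, 0, 0], 0.65],
])

```text
clock: 22.22
eef_pos: [0.4832, 0.1614, 0.1604]
tool_rot: [0.975, 0.221, -0.0, 0.0]
ft_force: [-1.0, -0.5, -0.8]
grip_width: 0.0556
grasp_force: 0.0
```

Emit:
apply_moves([
  [[0, 0, 0.03], [0, 0, 0], 0.65],
  [[0, 0, 0.03], [0, 0, 0], 0.65],
  [[0, 0, 0.02], [0, 0, 0], 0.65],
  [[0, 0, 0.01], [0, 0, 0], 0.65],
  [[0, 0, 0], [0, 0, 0], 0.65],
  [[0, 0, 0], [0, 0, 0], 0.65],
  [[0, 0, 0], [0, 0, 0], 0.65],
  [[0, 0, 0], [0, 0, 0], 0.65],
])

```text
clock: 22.88
eef_pos: [0.4835, 0.1611, 0.1426]
tool_rot: [0.975, 0.221, 0.0, 0.0]
ft_force: [-0.3, -0.2, 0.2]
grip_width: 0.0554
grasp_force: 0.0
```

Run:
```python
from h import *
C=cal('wrist'); im,dp=shot('wrist','wd')
o,q=st(); print(o['joint_pos'].round(3)[5])
im=im[:,:,::-1].astype(float); rd=(im[...,2]>1.8*np.maximum(im[...,0],im[...,1]))&(im[...,2]>70)
v,u=np.nonzero(rd); P=at_d('wrist',np.c_[u,v],dp[v,u],C)
k=(np.hypot(P[:,0]-.483,P[:,1]-.16)<.03)&(P[:,2]>.108)&(P[:,2]<.114); c,r=cv2.minEnclosingCircle(P[k][:,:2].astype(np.float32)); print(k.sum(),P[k].mean(0),c,r)
plan([c[0],c[1],.100])
```

```text
t22.933 p [0.48346 0.16111 0.14264] yaw25.54 zax [ 5.e-04  0.e+00 -1.e+00] F [-0.23 -0.62  0.62] w0.0552
3.018
1614 [0.48362187 0.16162921 0.11155764] (0.48306816816329956, 0.16105878353118896) 0.012244275771081448
t22.933 p [0.48346 0.16111 0.14264] yaw25.54 zax [ 5.e-04  0.e+00 -1.e+00] F [-0.23 -0.62  0.62] w0.0552
tool units [-0.002  -0.0007  0.2132] rows>= 1.0227010332739355
```

The jaws are centred over the plug (0.4831,0.1611). I'll descend and grip.

Emit:
apply_moves([
  [[-0.002, 0, 0.03], [0, 0, 0], 0.65],
  [[0, 0, 0.045], [0, 0, 0], 0.65],
  [[0, 0, 0.05], [0, 0, 0], 0.65],
  [[0, 0, 0.04], [0, 0, 0], 0.65],
  [[0, 0, 0.025], [0, 0, 0], 0.65],
  [[0, 0, 0.015], [0, 0, 0], 0.65],
  [[0, 0, 0.008], [0, 0, 0], 0.65],
  [[0, 0, 0], [0, 0, 0], 0.65],
])

```text
clock: 23.6
eef_pos: [0.4827, 0.1608, 0.0993]
tool_rot: [0.975, 0.221, -0.0, 0.0]
ft_force: [0.6, 0.7, 0.7]
grip_width: 0.0556
grasp_force: 0.0
```

Emit:
apply_moves([
  [[0, 0, 0], [0, 0, 0], 0.4],
  [[0, 0, 0], [0, 0, 0], 0.35],
  [[0, 0, 0], [0, 0, 0], 0.3],
  [[0, 0, 0], [0, 0, 0], 0.25],
  [[0, 0, 0], [0, 0, 0], 0.2],
  [[0, 0, 0], [0, 0, 0], 0.15],
  [[0, 0, 0], [0, 0, 0], 0.1],
  [[0, 0, 0], [0, 0, 0], 0.1],
])

```text
clock: 24.27
eef_pos: [0.4833, 0.161, 0.1004]
tool_rot: [0.975, 0.221, 0.001, -0.0]
ft_force: [-1.7, -1.1, 5.6]
grip_width: 0.0224
grasp_force: 58.6
```

Run:
```python
from h import *
o,q=st(); print(o['grasp_force'])
```

```text
t24.267 p [0.48326 0.16104 0.10044] yaw25.55 zax [ 1.1e-03  3.0e-04 -1.0e+00] F [-1.65 -1.06  5.6 ] w0.0224
58.59290599822998
```

The plug is gripped (22.4 mm, 59 N). I'll lift it straight up by 100 mm.

Emit:
apply_moves([
  [[0, 0, -0.01], [0, 0, 0], 0.1],
  [[0, 0, -0.03], [0, 0, 0], 0.1],
  [[0, 0, -0.06], [0, 0, 0], 0.1],
  [[0, 0, -0.1], [0, 0, 0], 0.1],
  [[0, 0, -0.12], [0, 0, 0], 0.1],
  [[0, 0, -0.1], [0, 0, 0], 0.1],
  [[0, 0, -0.06], [0, 0, 0], 0.1],
  [[0, 0, -0.02], [0, 0, 0], 0.1],
])

```text
clock: 24.93
eef_pos: [0.484, 0.1612, 0.2023]
tool_rot: [0.975, 0.221, 0.002, -0.0]
ft_force: [0.5, -0.4, -0.4]
grip_width: 0.0224
grasp_force: 58.8
```

Emit:
apply_moves([
  [[0, 0, 0], [0, 0, 0], 0.1],
  [[0.002, 0.02, 0], [0, 0, 0.01], 0.1],
  [[0.002, 0.04, 0], [0, 0, 0.01], 0.1],
  [[0.002, 0.06, 0], [0, 0, 0.01], 0.1],
  [[0.002, 0.06, 0], [0, 0, 0], 0.1],
  [[0.002, 0.04, 0], [0, 0, 0], 0.1],
  [[0, 0.02, 0], [0, 0, 0], 0.1],
  [[0, 0, 0], [0, 0, 0], 0.1],
])

```text
clock: 25.6
eef_pos: [0.5028, 0.1156, 0.1995]
tool_rot: [0.985, 0.174, -0.0, 0.0]
ft_force: [0.2, 0.6, 0.3]
grip_width: 0.0222
grasp_force: 58.8
```

```bash
cat > al.py <<'E'
from h import *
import sys
for k in range(2): C=cal('wrist'); im,dp=shot('wrist',sys.argv[1])
o,q=st()
b=im[:,:,::-1].astype(float); rd=(b[...,2]>1.8*np.maximum(b[...,0],b[...,1]))&(b[...,2]>70)
n,l,s,c=cv2.connectedComponentsWithStats(rd.astype(np.uint8))
def ang(P): d=P[:2]-CTR; return 'r%.4f ang%.2f'%(np.hypot(*d),np.degrees(np.arctan2(d[1],d[0]))%360)
for i in range(1,n):
    if 60<s[i,4]<1500:
        dd=np.median(dp[l==i]); z=at_d('wrist',[c[i]],[dd],C)[0][2]; z2=.1068 if z>.095 else .075
        P=at_z('wrist',[c[i]],z2,C)[0]; print('red',c[i].round(1),s[i],'z%.4f'%z,P.round(4),ang(P))
# hole: pixels whose top-plane projection lies within 16mm of nominal hole, fit circle to bright->hole rim
v,u=np.mgrid[0:400,0:640]; P=at_z('wrist',np.c_[u.ravel(),v.ravel()],.1068,C)
N=CTR+.11*np.array([np.cos(np.radians(194.5)),np.sin(np.radians(194.5))])
near=(np.hypot(P[:,0]-N[0],P[:,1]-N[1])<.017).reshape(400,640)
g=im[...,2].astype(float); bg=np.median(g[near]); 
m=near&(g<bg*.93)&~cv2.dilate(rd.astype(np.uint8),np.ones((5,5))).astype(bool)
n,l,s,c=cv2.connectedComponentsWithStats(m.astype(np.uint8)); i=1+np.argmax(s[1:,4])
Q=P[(l==i).ravel()][:,:2].astype(np.float32); cc,r=cv2.minEnclosingCircle(Q); print('hole px',c[i].round(1),s[i],'circle',np.round(cc,4),'r%.4f'%r,ang(np.array(cc)),'mean',Q.mean(0),ang(Q.mean(0)))
E
python3 al.py we
```

```text
t25.700 p [0.50247 0.11672 0.1997 ] yaw20.10 zax [-3.e-04  1.e-04 -1.e+00] F [ 0.53  0.6  -0.3 ] w0.0226
red [479.3 225.7] [474 217  11  19 142] z0.1081 [0.5277 0.0103 0.1068] r0.1390 ang194.89
red [450.7 248.5] [445 239  12  19 149] z0.0761 [0.4967 0.0043 0.075 ] r0.1704 ang194.15
red [204.6 275.9] [ 175  255   54   42 1024] z0.0637 [0.405  0.1845 0.075 ] r0.2919 ang151.68
hole px [487.6 185.5] [472 171  32  31 766] circle [0.555 0.018] r0.0108 r0.1106 ang194.66 mean [0.55517876 0.01807206] r0.1104 ang194.65
```

View pics/we.png

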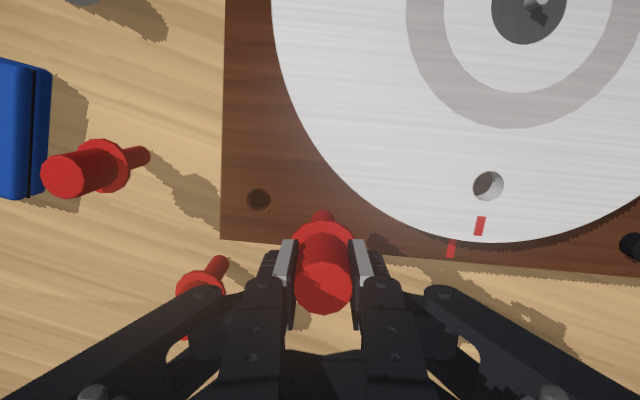

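The wrist view shows the plug held at (322,275), the empty well at (258,199), the hole at (488,186), the dash at (480,226) and the index line at (451,248). The hole measures (0.5550,0.0180) with radius 10.8 mm, about 1 mm from the slot. I'll move the plug over (0.5553,0.0185).

Emit:
apply_moves([
  [[0.0016, 0.011, 0], [0, 0, 0], 0.1],
  [[0.004, 0.0276, 0], [0, 0, 0], 0.1],
  [[0.008, 0.055, 0], [0, 0, 0], 0.1],
  [[0.011, 0.077, 0], [0, 0, 0], 0.1],
  [[0.0127, 0.088, 0], [0, 0, 0], 0.1],
  [[0.0127, 0.088, 0], [0, 0, 0], 0.1],
  [[0.0104, 0.072, 0], [0, 0, 0], 0.1],
  [[0.008, 0.055, 0], [0, 0, 0], 0.1],
])

```text
clock: 26.37
eef_pos: [0.5487, 0.0312, 0.1998]
tool_rot: [0.985, 0.174, 0.0, 0.0]
ft_force: [-0.3, -0.7, -0.6]
grip_width: 0.0222
grasp_force: 58.8
```

Emit:
apply_moves([
  [[0.0056, 0.0386, 0], [0, 0, 0], 0.1],
  [[0.0032, 0.022, 0], [0, 0, 0], 0.1],
  [[0.0016, 0.011, 0], [0, 0, 0], 0.1],
  [[0.0008, 0.0055, 0], [0, 0, 0], 0.1],
  [[0, 0, 0.01], [0, 0, 0], 0.1],
  [[0, 0, 0.01], [0, 0, 0], 0.1],
  [[0, 0, 0], [0, 0, 0], 0.1],
  [[0, 0, 0], [0, 0, 0], 0.1],
])

```text
clock: 27.03
eef_pos: [0.555, 0.0196, 0.1956]
tool_rot: [0.985, 0.175, -0.0, -0.0]
ft_force: [-0.6, 0.1, -1.5]
grip_width: 0.0222
grasp_force: 58.8
```

Run:
```python
from h import *
for k in range(2): C=cal('wrist'); im,dp=shot('wrist','wf')
Cs=cal('side'); sm,sd=shot('side','s1')
plan([.5553,.0185,.140])
cv2.imwrite('pics/wfc.png',cv2.resize(im[120:320,200:440,::-1],None,fx=1.6,fy=1.6))
p=proj('side',[[.5553,.0185,.107]],Cs)[0].astype(int); print(p)
c=sm[max(0,p[1]-90):p[1]+60,max(0,p[0]-75):p[0]+75,::-1]
a=cv2.imread('pics/wfc.png'); c=cv2.resize(c,(320,320),interpolation=2); cv2.imwrite('pics/wfs.png',np.hstack([a,c]))
```

```text
t27.183 p [0.55528 0.01942 0.19589] yaw20.17 zax [ 1.e-04 -1.e-04 -1.e+00] F [ 0.02 -0.21 -0.1 ] w0.0224
tool units [-0.0015  0.0043  0.2795] rows>= 1.340580792298149
[303 198]
```

View pics/wfs.png

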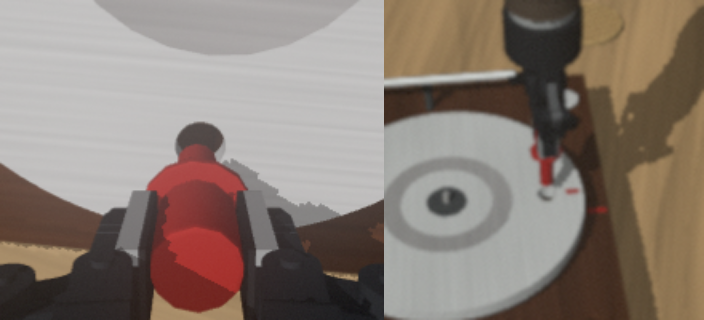

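The left crop shows the plug's foot entering the line of the hole. The right (side) crop shows it upright, just above the hole. I'll descend in stages, watching the force.

Emit:
apply_moves([
  [[-0.0015, 0.0043, 0.01], [0, 0, 0], 0.1],
  [[0, 0, 0.015], [0, 0, 0], 0.1],
  [[0, 0, 0.02], [0, 0, 0], 0.1],
  [[0, 0, 0.025], [0, 0, 0], 0.1],
  [[0, 0, 0.025], [0, 0, 0], 0.1],
  [[0, 0, 0.02], [0, 0, 0], 0.1],
  [[0, 0, 0.01], [0, 0, 0], 0.1],
  [[0, 0, 0.005], [0, 0, 0], 0.1],
])

```text
clock: 27.85
eef_pos: [0.555, 0.0182, 0.1691]
tool_rot: [0.985, 0.175, -0.001, -0.0]
ft_force: [0.6, -0.1, -0.3]
grip_width: 0.0224
grasp_force: 58.8
```

Run:
```python
from h import *
avgF(3); C=cal('wrist'); im,_=shot('wrist','wg')
plan([.5553,.0185,.134])
a,acc,w=hw(im,C)
b=im[:,:,::-1].astype(float); rd=(b[...,2]>1.8*np.maximum(b[...,0],b[...,1]))&(b[...,2]>70)
c=cv2.resize(im[150:300,220:420,::-1],None,fx=2,fy=2); cv2.imwrite('pics/wgc.png',c)
```

```text
F mean [-0.31  0.2  -0.39] sd [0.64 0.58 0.38] z 0.16955 t 28.0
t28.050 p [0.55552 0.01823 0.17003] yaw20.15 zax [ 5.e-04 -1.e-04 -1.e+00] F [-0.44 -0.05  0.15] w0.0223
tool units [-0.0006 -0.0017  0.1802] rows>= 0.8641750928999404
```

Emit:
apply_moves([
  [[0, -0.001, 0.02], [0, 0, 0], 0.1],
  [[0, 0, 0.025], [0, 0, 0], 0.1],
  [[0, 0, 0.025], [0, 0, 0], 0.1],
  [[0, 0, 0.02], [0, 0, 0], 0.1],
  [[0, 0, 0.014], [0, 0, 0], 0.1],
  [[0, 0, 0.01], [0, 0, 0], 0.1],
  [[0, 0, 0.008], [0, 0, 0], 0.1],
  [[0, 0, 0.006], [0, 0, 0], 0.1],
])

```text
clock: 28.72
eef_pos: [0.5553, 0.0184, 0.144]
tool_rot: [0.985, 0.175, -0.0, 0.0]
ft_force: [0.9, -0.0, 0.2]
grip_width: 0.0221
grasp_force: 58.8
```

Run:
```python
from h import *
avgF(3); plan([.5553,.0185,.1335])
```

```text
F mean [ 0.14 -0.17 -0.67] sd [0.12 0.36 0.23] z 0.14406 t 28.8667
t28.867 p [0.55531 0.01842 0.14424] yaw20.15 zax [ 1.e-04 -1.e-04 -1.e+00] F [ 0.31 -0.69 -0.39] w0.0221
tool units [ 0.0001 -0.0004  0.0537] rows>= 0.2576244383590634
```

The foot is about 2 mm into the slot with no force. I'll continue slowly.

Emit:
apply_moves([
  [[0, 0, 0.006], [0, 0, 0], 0.1],
  [[0, 0, 0.008], [0, 0, 0], 0.1],
  [[0, 0, 0.008], [0, 0, 0], 0.1],
  [[0, 0, 0.008], [0, 0, 0], 0.1],
  [[0, 0, 0.007], [0, 0, 0], 0.1],
  [[0, 0, 0.005], [0, 0, 0], 0.1],
  [[0, 0, 0.004], [0, 0, 0], 0.1],
  [[0, 0, 0.002], [0, 0, 0], 0.1],
])

```text
clock: 29.53
eef_pos: [0.5552, 0.0184, 0.1344]
tool_rot: [0.985, 0.175, -0.0, 0.0]
ft_force: [0.4, 0.4, -0.6]
grip_width: 0.0221
grasp_force: 58.8
```

Run:
```python
from h import *
avgF(4); plan([.5553,.0185,.1328])
```

```text
F mean [-0.04  0.17 -0.21] sd [0.32 0.39 0.36] z 0.13455 t 29.7333
t29.733 p [0.55532 0.01844 0.13466] yaw20.15 zax [ 1.e-04 -1.e-04 -1.e+00] F [ 0.37 -0.4  -0.15] w0.0223
tool units [ 0.     -0.0003  0.0093] rows>= 0.04473935261573742
```

Emit:
apply_moves([
  [[0, 0, 0.002], [0, 0, 0], 0.1],
  [[0, 0, 0.002], [0, 0, 0], 0.1],
  [[0, 0, 0.002], [0, 0, 0], 0.1],
  [[0, 0, 0.001], [0, 0, 0], 0.1],
  [[0, 0, 0.001], [0, 0, 0], 0.1],
  [[0, 0, 0], [0, 0, 0], 0.1],
  [[0, 0, 0], [0, 0, 0], 0.1],
  [[0, 0, 0], [0, 0, 0], 0.1],
])

```text
clock: 30.4
eef_pos: [0.5553, 0.0184, 0.133]
tool_rot: [0.985, 0.175, 0.0, 0.0]
ft_force: [0.2, -0.3, -0.6]
grip_width: 0.0221
grasp_force: 58.8
```

Run:
```python
from h import *
avgF(4); st()
```

```text
F mean [-0.51 -0.16 -0.64] sd [0.35 0.82 0.31] z 0.13304 t 30.6
t30.600 p [0.55525 0.01844 0.13302] yaw20.15 zax [ 0.e+00 -1.e-04 -1.e+00] F [-0.45  0.21 -0.79] w0.0223
```

Still unloaded, about 1 mm above seating. I'll open gradually, without retracting yet.

Emit:
apply_moves([
  [[0, 0, 0], [0, 0, 0], 0.28],
  [[0, 0, 0], [0, 0, 0], 0.3],
  [[0, 0, 0], [0, 0, 0], 0.33],
  [[0, 0, 0], [0, 0, 0], 0.36],
  [[0, 0, 0], [0, 0, 0], 0.4],
  [[0, 0, 0], [0, 0, 0], 0.45],
  [[0, 0, 0], [0, 0, 0], 0.5],
  [[0, 0, 0], [0, 0, 0], 0.55],
])

```text
clock: 31.27
eef_pos: [0.5553, 0.0184, 0.133]
tool_rot: [0.985, 0.175, 0.0, 0.0]
ft_force: [0.8, -0.3, -0.5]
grip_width: 0.0469
grasp_force: 0.0
```

Run:
```python
from h import *
C=cal('wrist'); im,dp=shot('wrist','wh'); st()
b=im[:,:,::-1].astype(float); rd=(b[...,2]>1.8*np.maximum(b[...,0],b[...,1]))&(b[...,2]>70)
v,u=np.nonzero(rd); P=at_d('wrist',np.c_[u,v],dp[v,u],C)
k=np.hypot(P[:,0]-.555,P[:,1]-.018)<.03; z=P[k][:,2]; h,e=np.histogram(z,np.arange(.1,.16,.002)); print(dict(zip(e.round(3),h)))
k&=(P[:,2]>z.max()-.006); print(P[k].mean(0),np.median(P[k][:,2]),cv2.minEnclosingCircle(P[k][:,:2].astype(np.float32)))
```

```text
t31.317 p [0.55526 0.01845 0.13302] yaw20.15 zax [ 0.e+00 -1.e-04 -1.e+00] F [ 0.34 -0.19  0.02] w0.0469
{np.float64(0.1): np.int64(0), np.float64(0.102): np.int64(0), np.float64(0.104): np.int64(0), np.float64(0.106): np.int64(0), np.float64(0.108): np.int64(218), np.float64(0.11): np.int64(977), np.float64(0.112): np.int64(61), np.float64(0.114): np.int64(58), np.float64(0.116): np.int64(64), np.float64(0.118): np.int64(58), np.float64(0.12): np.int64(78), np.float64(0.122): np.int64(82), np.float64(0.124): np.int64(76), np.float64(0.126): np.int64(84), np.float64(0.128): np.int64(94), np.float64(0.13): np.int64(96), np.float64(0.132): np.int64(103), np.float64(0.134): np.int64(108), np.float64(0.136): np.int64(123), np.float64(0.138): np.int64(121), np.float64(0.14): np.int64(677), np.float64(0.142): np.int64(1862), np.float64(0.144): np.int64(5), np.float64(0.146): np.int64(0), np.float64(0.148): np.int64(0), np.float64(0.15): np.int64(0), np.float64(0.152): np.int64(0), np.float64(0.154): np.int64(0), np.float64(0.156): np.int64(0)}
[0.55578056 0.01865811 0.14223958] 0.14239630657439684 ((0.5544869899749756, 0.018513858318328857), 0.012307994067668915)
```

The plug is seated: collar top 0.1105 m (expected 0.1108), head top 0.1424 m (expected 0.1428), centred. I'll retract straight up.

Emit:
apply_moves([
  [[0, 0, -0.02], [0, 0, 0], 0.55],
  [[0, 0, -0.05], [0, 0, 0], 0.55],
  [[0, 0, -0.08], [0, 0, 0], 0.55],
  [[0, 0, -0.1], [0, 0, 0], 0.55],
  [[0, 0, -0.1], [0, 0, 0], 0.55],
  [[0, 0, -0.08], [0, 0, 0], 0.55],
  [[0, 0, -0.04], [0, 0, 0], 0.55],
  [[0, 0, 0], [0, 0, 0], 0.55],
])

```text
clock: 31.98
eef_pos: [0.5567, 0.0185, 0.2301]
tool_rot: [0.985, 0.175, 0.003, 0.0]
ft_force: [0.4, 0.1, -1.0]
grip_width: 0.0471
grasp_force: 0.0
```

Emit:
apply_moves([
  [[0, 0, 0], [0, 0, 0], 0.55],
  [[-0.06, 0, 0], [0, 0, 0], 0.55],
  [[-0.1, 0, 0], [0, 0, 0], 0.55],
  [[-0.1, 0, 0], [0, 0, 0], 0.55],
  [[-0.06, 0, 0], [0, 0, 0], 0.55],
  [[0, 0, 0], [0, 0, 0], 0.55],
  [[0, 0, 0], [0, 0, 0], 0.55],
  [[0, 0, 0], [0, 0, 0], 0.55],
])

```text
clock: 32.65
eef_pos: [0.4955, -0.0035, 0.2264]
tool_rot: [0.985, 0.175, -0.0, -0.0]
ft_force: [0.4, 0.8, 0.4]
grip_width: 0.0466
grasp_force: 0.0
```

Run:
```python
from h import *
for k in range(2): C=cal('wrist'); im,dp=shot('wrist','wi'); 
st()
b=im[:,:,::-1].astype(float); rd=(b[...,2]>1.8*np.maximum(b[...,0],b[...,1]))&(b[...,2]>70)
v,u=np.nonzero(rd); P=at_d('wrist',np.c_[u,v],dp[v,u],C)
k=np.hypot(P[:,0]-.555,P[:,1]-.018)<.03; z=P[k][:,2]
for lo,hi in ((.14,.146),(.109,.1125)):
    j=k&(P[:,2]>lo)&(P[:,2]<hi); print(lo,j.sum(),np.median(P[j][:,2]),cv2.minEnclosingCircle(P[j][:,:2].astype(np.float32)))
a=im[:,:,::-1]; cv2.imwrite('pics/wi_.png',a)
```

```text
t32.750 p [ 0.4958  -0.00337  0.22659] yaw20.16 zax [-2.e-04 -0.e+00 -1.e+00] F [-0.31  0.29  0.13] w0.0468
0.14 1180 0.14275728798273338 ((0.5547657012939453, 0.018445175141096115), 0.011952409520745277)
0.109 418 0.11085631025714818 ((0.5495283007621765, 0.016303427517414093), 0.02160295657813549)
```

View pics/wi_.png

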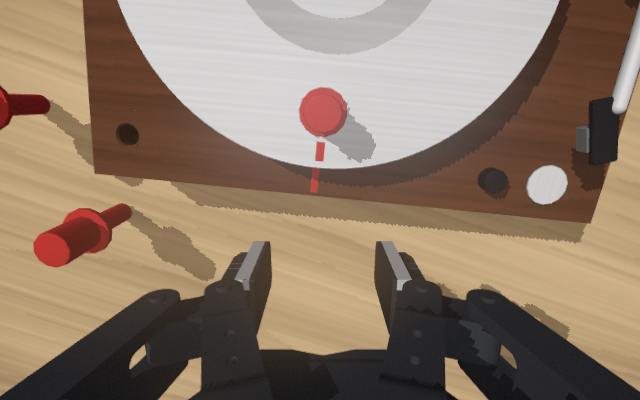

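The plug stands seated at (323,111), with the dash (320,151) and index line (314,180) in line. The gripper is clear of everything.

```bash
python3 -c "
from workcell import bot
print(bot.job_done())"
```

```text
the job is handed in; nothing more can be done
None
```

I handed the job in at about 33 s of the 64 s: the platter is stopped with its hole over the slot, and the red plug stands through it with its collar flat on the platter and released; the hand-in call returned no verdict.

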